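# Right the pond-sample tube and lock it in the carrier

## Task

The big sample tube has been left standing upside down on its cap on the bench. Turn it right way up, cap on top, and stand it fully home in the wide empty socket of the sample carrier, then press the carrier's hinged cover down until its catches click and hold it shut. Leave the two thin tubes in their sockets and do not disturb the other things on the bench.

Things in the scene. Friction and masses are not known exactly. Their poses are not given: they have to be found in the camera images.
- sample_mid (a point): The big sample tube: white, 117 mm long, about 65 g, round body 29 mm in diameter, conical foot (last 15 mm, to a 7 mm blunt tip), at the other end a grey cap. It starts standing on its cap. Point on the axis at mid length, 58.5 mm from either end; z points from the tip to the cap. Lying on the bench its axis is 16 mm up and the cap keeps it from rolling.
- socket (a point): Mouth centre of the wide socket: round bore, 33 mm across, 55 mm deep, 3 mm chamfer, in one of three grey blocks side by side in the carrier (which place changes). Mouth 66 mm above the bench, flat floor 11 mm; the seated tube's cap top is 128 mm up. z up, y along the row of sockets, x from the carrier's open front (robot's side) to its back.
- carrier_mid (a point): Aluminium sample carrier, fixed, 92 mm deep (x), 282 mm long (y): front wall 60 mm high, end plates 128 mm high with inner faces at y = +-136 mm, a grip bar outside each (to y = +-161 mm, 80 mm up), low back wall, and a hinge bar between the end plates at the back, 128 mm up. Point: centre of its underside; x points to its back, y along the row. Socket places at y = -70, 0, +70 mm.
- cover (a joint): Angle (rad) of the carrier's cover: 0 = shut (level, 3 mm above the caps), 1.57 = upright, 2.0 = leaning back on its stop. A light spring and some friction act on it: let go at a small angle it springs open to about 0.7. Pushed shut, two spring balls resist from 0.1 rad, click over at about 0.06 and hold it; about 10 N straight down on the front edge is enough.
- cover_hinge (a point): Middle of the cover's hinge line, at the top of the carrier's back, 131 mm above the bench, 46 mm behind the carrier's centre. The cover is a flat aluminium frame with a clear pane, 98 mm from hinge to front edge, 284 mm long, 3 mm thick.
- cover_edge (a point): Middle of the cover's front edge, on its outer face (upper face when shut), 98.5 mm from the hinge line, 134 mm above the bench when shut. A thumb tab 60 mm wide stands out 20 mm beyond it; two small lips near the ends hang 17 mm from the inner face.
- thin_a_mid (a point): A thin capped tube, 117 mm long, 17 mm in diameter, standing in one of the carrier's narrow sockets (cap 128 mm above the bench); point at mid length. Leave it there.
- thin_b_mid (a point): The other thin tube, the same, in the other narrow socket. Leave it there.
- oil_bottle: Bystander: small amber dropper bottle, 28 mm in diameter, 75 mm tall; origin under its centre.
- beaker: Bystander: glass beaker, 70 mm in diameter, 90 mm tall; origin under its centre.
- dishes: Bystander: two stacked clear culture dishes, 94 mm in diameter, 33 mm tall; origin under their centre.
- eyepiece: Bystander: black microscope eyepiece standing on its wide end, 39 mm in diameter, 66 mm tall; origin at the centre of its upper end.
- slide_box: Bystander: blue plastic slide box, 99 x 85 x 35 mm; origin under its centre.
- forceps: Bystander: steel forceps, 140 mm long, 12 mm wide, lying on the bench; origin under its middle.
- sample_cap (a point): Centre of the flat top of the big tube's cap (58.5 mm from mid length). The cap is an eight-sided grey screw cap, 16 mm long, 35 mm across its flats, too wide for the socket.
There are look-alikes about, which are no part of the job. Leave any pink or purple look-alike of the part that bears sample_mid alone.

How it is judged:
On the way:
1. the sample tube stands cap up, fully home in the wide socket, while the cover is still open (angle between sample_mid's own z axis and vertical below 0.15 rad and horizontal distance between sample_mid and socket below 0.006 m and z of sample_mid in the frame of socket below 0.0065 m and value of joint cover above 0.3 rad), for 0.2 s.
At the end, for the whole second after the job is handed in: The big tube stands cap up in the wide socket (upright within 0.15 rad, centred within 6 mm, resting on the bore's floor within 3 mm) and the cover is latched shut (below 0.03 rad) and stays so, with both thin tubes still standing in their narrow sockets (angle between each of sample_mid, thin_a_mid, thin_b_mid's own z axis and vertical below 0.15 rad and horizontal distance between sample_mid and socket below 0.006 m and z of sample_mid in the frame of socket below 0.0065 m and value of joint cover below 0.03 rad); the robot touches nothing.
It fails at once if a thin tube is pulled out of its socket or knocked up (distance of any of thin_a_mid, thin_b_mid from where it was at the start of the episode above 0.02 m).
It fails at once if a bystander is pushed more than 30 mm (distance of any of oil_bottle, beaker, dishes, eyepiece, slide_box, forceps from where it was at the start of the episode above 0.03 m).
It also fails if it takes over 72 s, if anything falls off the work surface, if the arm or the gripper's body presses on something with over 40 N, if the wrist force passes 120 N, or if a joint passes its speed limit or range.

## Robot

A 7-joint arm with a two-finger parallel gripper is mounted at the origin on the work surface. World frame = base frame: x ahead of the robot, y to its left, z up, the work surface at z = 0. Lengths are in m, angles in rad, forces in N, time in s.
With the tool pointing down it reaches from about 0.375 to 0.925 m from the base axis. Payload 3.1 kg.
Tool frame: the origin (TCP) lies midway between the tips of the shut fingers; the grasp point (between the pads) lies pinch_z behind it (pinch_z is the distance from the TCP to the grasp point, in m); z points along the fingers, y is the direction in which the jaws open and shut (so a half turn about z gives the same grasp; the last joint's range is limited). The gripper opens to 85 mm and grips with 20 to 120 N. Pads are 22 mm wide; open, the fingers measure 114 mm over their backs; the gripper's body (76 mm by 85 mm) begins 54 mm behind the grasp point. The pads swing forward as they close: fully open they stand 13 mm farther back than shut.
Start: joints at [1.23, 0.383, 0.044, 1.598, -0.018, 1.161, -0.05], TCP at [0.156, -0.631, 0.231] pointing down, gripper open.
Joint ranges: [-2.61, 2.61], [-0.41, 2.15], [-1.48, 1.57], [0, 2.5], [-1.57, 4.71], [0.05, 1.97], [-2.85, 2.85]. Speed limits (rad/s): [2.79, 2.79, 3.14, 3.14, 3.14, 3.14, 3.14].

## Interface

Orientations are given as a unit quaternion [w, x, y, z].
In Python, from bench import * gives the robot as it stands.
- The arm moves only by the tool carry_out, never from a script. Its argument "rows" is a list of rows, each a list of 2 entries, a list of its own where there are three numbers: the shift along the tool's x, y, z in cm, then the turn about the tool's z in rad. In form: [[[dx, dy, dz], spin], ...]. A call has 1 to 10 rows; each row shifts and turns the commanded pose from where the row before left it, along the tool's axes as they then stand; what a row does not reach is not made up. A row lasts 1/12 s, in which the tool goes at most 41.7 mm and 7.16 degrees, less where a joint would pass 70% of its speed; a pose out of reach is approached as far as the arm can. A call is refused whole if a number of a shift passes 4.17 or a number of a turn 0.125, either way. A call with a gripper value outside its range is refused whole. "grip" is the opening, from 0 (shut) to 1 (fully open), set as the call begins (left out, the last holds). The fingers move at their own pace and stop on an object; "force" is the grip in N (left out, the last holds). Time passes only in rows, so rows that do not move let the fingers close. It gives the time, the measured TCP pose, the force and the opening at its end, in the units of the state.
- state(): the state, without advancing time (a new reading comes with each control period).
- capture(name): name is "scene" or "top" or "wrist"; returns (picture, depth): 400x640x3 uint8, red, green, blue; 400x640 float32, m along the optical axis (not along the pixel's ray), 0 where there is no reading.
- camera_info(name): a dict with "fx", "fy", "cx", "cy" (pixels), "distortion" ([k1, k2, p1, p2, k3] as OpenCV has them; the pictures are not rectified), "R" (3x3) and "t" (3): a world point X has camera coordinates R X + t. Camera axes: x right, y down, z forward; pixel columns grow to the right and rows downward; lengths in m; the calibration is good to about 2 mm. A picture is of the moment at which its call begins: read the wrist's pose just before it. camera_info takes no time and is no camera call; for the wrist camera it gives the pose at the moment of the call.
- sign_off(): hands the job in, once; it reports no verdict.
The state is a dict: "time": time; "joints": joint angles; "joint_velocities": joint speeds; "joint_efforts": joint torques, N m; "ee_pos": TCP position; "tcp_rot": TCP orientation; "contact_force": force on the tool from outside, world axes, zero at the start; "moment": the same for the moment, N m; "grip_width": opening from 0.0 (shut) to 1.0 (fully open).
Only numpy, scipy, OpenCV 4.12 (cv2) and the standard library are available. Lean on these libraries where they do the work, as an engineer would, in place of code of your own. Each camera call takes 0.05 s, during which the arm holds its last target.

## Working session

There is one attempt and no reset: what is moved stays moved. The work goes in short steps, Python scripts to look and compute and a tool call to move; the robot and the scene stay as the last step left them, time stands still between calls to the robot, and variables do not carry over. Pictures are saved under pics/ and viewed, and the job is handed in when it is done.

Besides the shell and the picture viewer there is one more tool, called after "Request:" by a JSON object that holds its "name" and its "arguments", one argument or row to a line. carry_out: Moves the arm, as the interface text tells. Its arguments: {"type":"object","properties":{"rows":{"type":"array","items":{"type":"array"}},"grip":{"type":"number"},"force":{"type":"number"}},"required":["rows"]}

```bash
ls; mkdir -p pics
python3 - <<'E'
from bench import *
import cv2
print(state())
for n in ["scene","top","wrist"]:
    i=camera_info(n); print(n,i)
    p,d=capture(n); cv2.imwrite(f"pics/{n}0.png",cv2.cvtColor(p,cv2.COLOR_RGB2BGR)); import numpy as np; np.save(f"pics/{n}0.npy",d)
E
```

```text
pics
{'time': 0.0, 'joints': array([ 1.23022069,  0.3838732 ,  0.04383077,  1.59963224, -0.01790033,
        1.16119861, -0.04991518]), 'joint_velocities': array([ 1.26410868e-03, -2.15696041e-03, -4.62033642e-04,  1.64754268e-03,
        1.19680191e-03,  5.78813359e-05,  1.16188055e-03]), 'joint_efforts': array([-1.48088093e-04, -4.33452237e+01,  1.02453321e+00, -2.49513835e+01,
        1.06120508e-02,  1.13249265e-02, -6.66378355e-06]), 'ee_pos': array([ 0.15601823, -0.6299936 ,  0.22983545]), 'tcp_rot': array([-1.33864766e-03,  9.92636601e-01,  1.21122792e-01, -2.37057149e-04]), 'contact_force': array([ 0.64866617, -0.24242924, -0.20020555]), 'moment': array([ 0.04535769,  0.00512158, -0.01617385]), 'grip_width': 0.9997078281647317}
scene {'fx': 430.54538403563237, 'fy': 430.54538403563237, 'cx': 316.0382242726766, 'cy': 194.92107096580196, 'distortion': array([-0.08794139,  0.        ,  0.        ,  0.        ,  0.        ]), 'R': array([[-0.80714882,  0.58987659, -0.02358797],
       [ 0.36459918,  0.46667226, -0.80578188],
       [-0.46430402, -0.65898604, -0.59174249]]), 't': 
[... 181 characters left out ...]
90695,  0.        ,  0.        ,  0.        ,  0.        ]), 'R': array([[ 1.94592903e-03, -9.99926899e-01, -1.19335309e-02],
       [-9.93090344e-01, -5.32108994e-04, -1.17351122e-01],
       [ 1.17336193e-01,  1.20794313e-02, -9.93018784e-01]]), 't': array([0.02400444, 0.54755268, 1.37855503])}
wrist {'fx': 359.71611614917043, 'fy': 359.71611614917043, 'cx': 324.09686398171607, 'cy': 204.84524054313724, 'distortion': array([-0.07840022,  0.        ,  0.        ,  0.        ,  0.        ]), 'R': array([[ 0.24017106, -0.97072744, -0.00247061],
       [-0.92133701, -0.22875124,  0.31434214],
       [-0.3057057 , -0.07321962, -0.94930654]]), 't': array([-0.64958853, -0.04087695,  0.38005937])}
```

View pics/scene0.png

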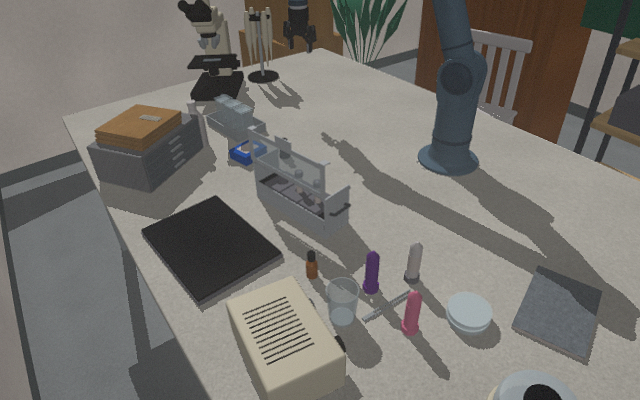

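View pics/top0.png

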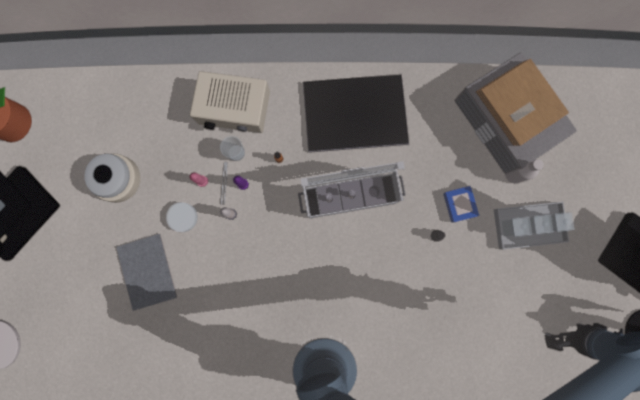

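View pics/wrist0.png

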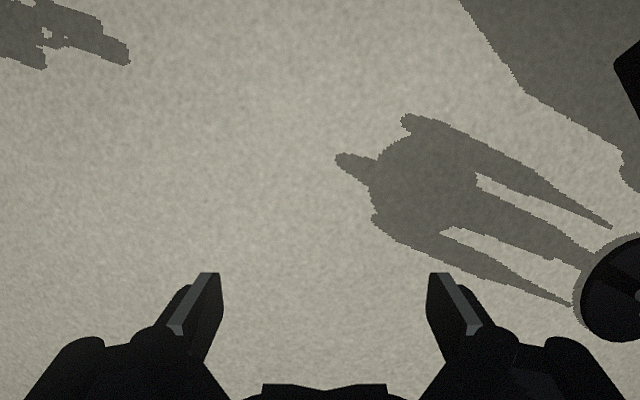

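Run:
```python
import cv2
a=cv2.imread("pics/top0.png"); b=cv2.imread("pics/scene0.png")
cv2.imwrite("pics/z1.png",cv2.resize(a[130:260,150:450],None,fx=2.66,fy=2.66,interpolation=cv2.INTER_CUBIC))
cv2.imwrite("pics/z2.png",cv2.resize(b[110:360,230:530],None,fx=2.4,fy=2.4,interpolation=cv2.INTER_CUBIC))
```

```text
(no output)
```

View pics/z1.png

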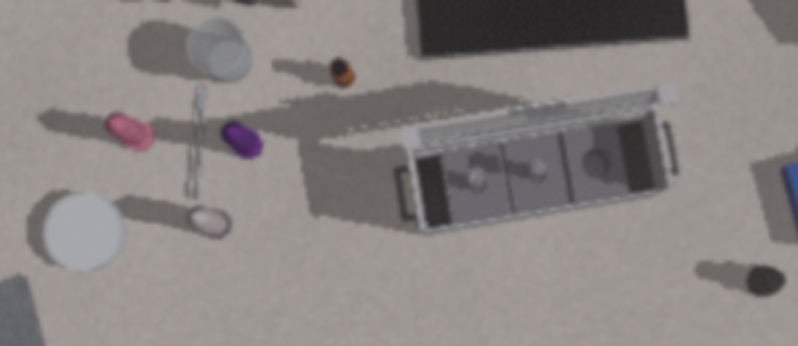

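View pics/z2.png

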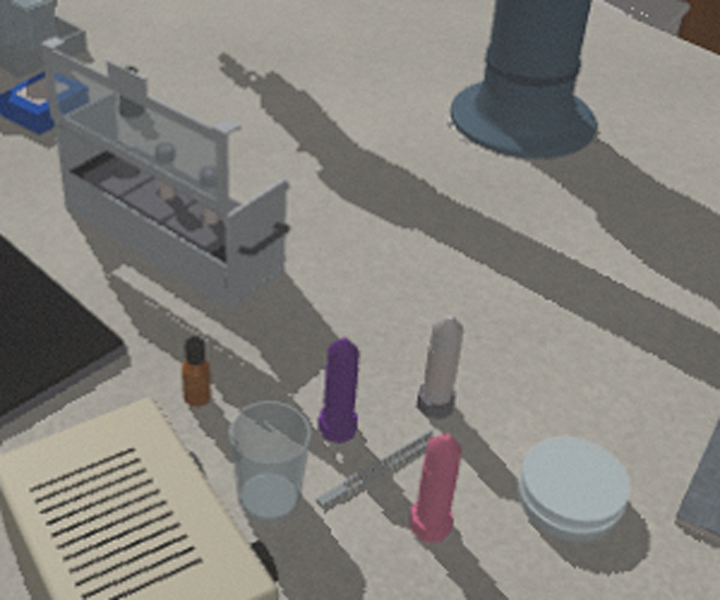

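```bash
cat > h.py <<'E'
import numpy as np, cv2
from bench import *
def K(i): return np.array([[i['fx'],0,i['cx']],[0,i['fy'],i['cy']],[0,0,1.]])
def cloud(d,i):
    h,w=d.shape
    uv=np.stack(np.meshgrid(np.arange(w),np.arange(h)),-1).reshape(-1,1,2).astype(np.float64)
    n=cv2.undistortPoints(uv,K(i),i['distortion']).reshape(h,w,2)
    P=np.concatenate([n*d[...,None],d[...,None]],-1)
    return (P-i['t'])@i['R']
def ray(i,u,v,z):
    n=cv2.undistortPoints(np.array([[[u,v]]],float),K(i),i['distortion'])[0,0]
    R,t=i['R'],i['t']; o=-R.T@t; d=R.T@np.array([n[0],n[1],1])
    return o+d*(z-o[2])/d[2]
def proj(i,X):
    r=cv2.Rodrigues(i['R'])[0]
    return cv2.projectPoints(np.array(X,float).reshape(-1,3),r,i['t'],K(i),i['distortion'])[0].reshape(-1,2)
def save(name,p,crop=None,f=1):
    p=cv2.cvtColor(p,cv2.COLOR_RGB2BGR)
    if crop: p=p[crop[0]:crop[1],crop[2]:crop[3]]
    cv2.imwrite(f"pics/{name}.png",cv2.resize(p,None,fx=f,fy=f,interpolation=cv2.INTER_CUBIC))
E
python3 - <<'E'
from h import *
i=camera_info("top"); d=np.load("pics/top0.npy"); C=cloud(d,i)
def stat(u0,u1,v0,v1,zl,zh):
    c=C[v0:v1,u0:u1].reshape(-1,3); m=(c[:,2]>zl)&(c[:,2]<zh); c=c[m]
    print(len(c),c.mean(0).round(4),c.min(0).round(4),c.max(0).round(4))
print("bench z",np.median(C[230:300,300:420,2]))
stat(215,242,202,224,0.02,0.2)   # white
stat(215,242,202,224,0.105,0.2)
stat(230,255,170,195,0.02,0.2)
stat(185,210,168,190,0.02,0.2)
stat(160,200,200,235,0.02,0.2) #dishes
stat(270,290,148,166,0.02,0.2)
stat(425,450,226,246,0.02,0.2)
s=C[160:225,290:415].reshape(-1,3)
h,e=np.histogram(s[:,2],bins=np.arange(-.005,.26,.005)); print([(round(a,3),b) for a,b in zip(e,h) if b])
# carrier end plates pts
for zl,zh in [(0.118,0.135),(0.06,0.071)]:
    m=(s[:,2]>zl)&(s[:,2]<zh); q=s[m]; print(q.min(0),q.max(0),cv2.minAreaRect((q[:,:2]*1000).astype(np.float32)))
E
```

```text
bench z 0.0005867960299614035
126 [0.4871 0.2942 0.0892] [0.4739 0.2841 0.0202] [0.5023 0.313  0.1207]
58 [0.4888 0.2984 0.1106] [0.4774 0.2868 0.1051] [0.5017 0.3109 0.1207]
130 [0.5822 0.2581 0.0878] [0.5702 0.246  0.0202] [0.5995 0.2753 0.1227]
148 [0.5928 0.3897 0.0841] [0.5799 0.3796 0.0201] [0.6084 0.4104 0.1213]
704 [0.4773 0.4525 0.0326] [0.4319 0.4063 0.0201] [0.5242 0.5006 0.0423]
77 [0.6647 0.1448 0.0566] [0.6545 0.133  0.0203] [0.6784 0.1587 0.0801]
109 [ 0.4202 -0.3519  0.05  ] [ 0.4053 -0.3678  0.0201] [ 0.4365 -0.3387  0.0771]
[(np.float64(-0.005), np.int64(1536)), (np.float64(0.0), np.int64(2088)), (np.float64(0.005), np.int64(382)), (np.float64(0.01), np.int64(62)), (np.float64(0.015), np.int64(34)), (np.float64(0.02), np.int64(28)), (np.float64(0.025), np.int64(25)), (np.float64(0.03), np.int64(31)), (np.float64(0.035), np.int64(22)), (np.float64(0.04), np.int64(30)), (np.float64(0.045), np.int64(49)), (np.float64(0.05), np.int64(185)), (np.float64(0.055), np.int64(403)), (np.float64(0.06), np.int64(577)), (np.float64(0.065), np.int64(943)), (np.float64(0.07), np.in
[... 892 characters left out ...]
np.int64(23)), (np.float64(0.205), np.int64(32)), (np.float64(0.21), np.int64(17)), (np.float64(0.215), np.int64(20)), (np.float64(0.22), np.int64(26)), (np.float64(0.225), np.int64(97)), (np.float64(0.23), np.int64(103)), (np.float64(0.235), np.int64(14)), (np.float64(0.24), np.int64(4)), (np.float64(0.245), np.int64(22)), (np.float64(0.25), np.int64(9))]
[ 0.47380069 -0.23023551  0.11819621] [0.61248112 0.06280885 0.13499328] ((544.1837158203125, -82.39198303222656), (95.18220520019531, 285.4720458984375), 9.7802734375)
[ 0.47847226 -0.22304676  0.06000838] [0.61130119 0.05934044 0.07099111] ((544.5252075195312, -82.7259521484375), (91.90446472167969, 273.6485900878906), 9.755095481872559)
```

Request:
{"name": "carry_out", "arguments": {
  "rows": [
    [[2.9, -2.55, 0], 0],
    [[2.9, -2.55, 0], 0],
    [[2.9, -2.55, 0], 0],
    [[2.9, -2.55, 0], 0],
    [[2.9, -2.55, 0], 0],
    [[2.9, -2.55, 0], 0],
    [[2.9, -2.55, 0], 0],
    [[2.9, -2.55, 0], 0],
    [[2.9, -2.55, 0], 0],
    [[2.9, -2.55, 0], 0]
  ]
}}

```text
time: 0.98
ee_pos: [0.3769, -0.3119, 0.2312]
tcp_rot: [0.0, 0.993, 0.121, -0.0]
contact_force: [1.4, -1.0, -0.2]
grip_width: 0.997
```

Run:
```python
import bench; print([n for n in dir(bench) if not n.startswith('_')])
try: print(bench.pinch_z)
except Exception as e: print(e)
from h import *
i=camera_info("top"); d=np.load("pics/top0.npy"); C=cloud(d,i)
print("sock ray",ray(i,374.4,191.3,0.066))
c0=np.array([.5443,-.0825]);a=0.1705
ex=np.array([np.cos(a),np.sin(a)]);ey=np.array([-np.sin(a),np.cos(a)])
s=C[150:225,280:415].reshape(-1,3)
q=np.c_[(s[:,:2]-c0)@ex,(s[:,:2]-c0)@ey,s[:,2]]
for zl,zh in [(.135,.15),(.16,.18),(.2,.22),(.222,.235),(.24,.26)]:
    m=q[(q[:,2]>zl)&(q[:,2]<zh)]; print(zl,len(m),m.min(0).round(3),m.max(0).round(3),m.mean(0).round(3))
for y in (-70,0,70):
    m=q[(abs(q[:,1]-y/1000)<.015)&(q[:,2]>.1)&(q[:,2]<.135)&(q[:,0]<.03)]; print(y,len(m),m.mean(0) if len(m) else '')
```

```text
['PlanningError', 'camera_info', 'capture', 'pinch_z', 'sign_off', 'state']
0.0187
sock ray [ 0.55401514 -0.15354143  0.066     ]
0.135 105 [-0.007 -0.14   0.135] [0.048 0.124 0.15 ] [ 0.045 -0.009  0.141]
0.16 104 [ 0.046 -0.133  0.16 ] [0.048 0.123 0.18 ] [ 0.047 -0.009  0.17 ]
0.2 92 [ 0.046 -0.128  0.2  ] [0.048 0.125 0.22 ] [ 0.047 -0.005  0.209]
0.222 214 [ 0.027 -0.142  0.223] [0.05  0.142 0.235] [ 0.044 -0.001  0.23 ]
0.24 35 [ 0.046 -0.029  0.24 ] [0.05  0.029 0.254] [0.048 0.001 0.248]
-70 0 
0 46 [-0.00057022  0.00089079  0.12760383]
70 50 [-6.41328885e-05  7.08060027e-02  1.28648350e-01]
```

Request:
{"name": "carry_out", "arguments": {
  "rows": [
    [[1.4, -3.6, 0], 0],
    [[1.4, -3.6, 0], 0],
    [[1.4, -3.6, 0], 0],
    [[1.4, -3.6, 0], 0],
    [[1.4, -3.6, 0], 0],
    [[1.4, -3.6, 0], 0],
    [[1.4, -3.6, 0], 0],
    [[1.4, -3.6, 0], 0],
    [[1.4, -3.6, 0], 0],
    [[1.4, -3.6, 0], 0]
  ]
}}

```text
time: 1.82
ee_pos: [0.4253, 0.0711, 0.2313]
tcp_rot: [0.0, 0.993, 0.121, 0.0]
contact_force: [1.0, 0.4, -0.5]
grip_width: 1.001
```

Request:
{"name": "carry_out", "arguments": {
  "rows": [
    [[0, 0, 0], -0.12],
    [[0, 0, 0], -0.12],
    [[0, 0, 0], -0.12],
    [[0, 0, 0], -0.12],
    [[0, 0, 0], -0.12],
    [[0, 0, 0], -0.12],
    [[0, 0, 0], -0.12],
    [[0, 0, 0], -0.12],
    [[0, 0, 0], -0.12],
    [[0, 0, 0], -0.12]
  ]
}}

```text
time: 2.65
ee_pos: [0.4254, 0.0693, 0.231]
tcp_rot: [-0.0, 0.749, 0.663, -0.0]
contact_force: [0.5, -0.7, -0.1]
grip_width: 1.001
```

Request:
{"name": "carry_out", "arguments": {
  "rows": [
    [[0, 0, 0], -0.12],
    [[0, 0, 0], -0.12],
    [[0, 0, 0], -0.12],
    [[0, 0, 0], -0.12],
    [[0, 0, 0], -0.12],
    [[0, 0, 0], -0.12],
    [[0, 0, 0], -0.12],
    [[0, 0, 0], -0.12],
    [[0, 0, 0], -0.12],
    [[0, 0, 0], -0.12]
  ]
}}

```text
time: 3.48
ee_pos: [0.4254, 0.0693, 0.231]
tcp_rot: [-0.0, 0.244, 0.97, -0.0]
contact_force: [0.4, -0.0, -0.6]
grip_width: 0.997
```

Request:
{"name": "carry_out", "arguments": {
  "rows": [
    [[0, 0, 0], -0.12],
    [[0, 0, 0], -0.12],
    [[0, 0, 0], -0.12],
    [[0, 0, 0], -0.12],
    [[0, 0, 0], -0.12],
    [[0, 0, 0], -0.07]
  ]
}}

```text
time: 3.98
ee_pos: [0.4254, 0.0693, 0.231]
tcp_rot: [-0.0, -0.088, 0.996, -0.0]
contact_force: [0.8, 0.4, 0.0]
grip_width: 0.999
```

Run:
```python
from h import *
s=state(); print(s['time'],s['joints'].round(3),s['ee_pos'].round(4),s['tcp_rot'].round(4))
w,x,y,z=s['tcp_rot']; print("psi",2*np.arctan2(y,x))
```

```text
3.9833 [ 0.384 -0.013 -0.627  2.069 -0.009  1.084  1.508] [0.4254 0.0693 0.231 ] [-3.000e-04 -8.810e-02  9.961e-01 -1.000e-04]
psi 3.3180377174903466
```

Request:
{"name": "carry_out", "arguments": {
  "rows": [
    [[-1.4, 3.0, 0], 0],
    [[-1.5, 3.1, 0], 0],
    [[-1.5, 3.1, 0], 0],
    [[-1.5, 3.1, 0], 0],
    [[-1.5, 3.1, 0], 0],
    [[-1.5, 3.1, 0], 0],
    [[-1.4, 3.0, 0], 0],
    [[0, 0, 0], 0],
    [[0, 0, 0], 0]
  ]
}}

```text
time: 4.73
ee_pos: [0.4896, 0.3013, 0.2308]
tcp_rot: [-0.001, -0.088, 0.996, 0.001]
contact_force: [-0.0, -0.3, 0.3]
grip_width: 0.999
```

Run:
```python
from h import *
s=state(); i=camera_info("wrist"); p,d=capture("wrist"); save("w1",p); np.save("pics/w1.npy",d)
print(s['ee_pos'])
C=cloud(d,i); m=(C[...,2]>.095)&(C[...,2]<.125)&(d>0)
q=C[m]; print(len(q),q.min(0),q.max(0),q.mean(0))
q=C[(C[...,2]>.03)&(C[...,2]<.095)]; print(len(q),q.min(0),q.max(0),q.mean(0))
```

```text
[0.48962122 0.30128814 0.2307825 ]
8125 [0.47220692 0.04611947 0.09500203] [0.6591813  0.67792052 0.1249925 ] [0.55158083 0.30173121 0.10725879]
24636 [ 0.42911763 -0.02203158  0.03000116] [0.75777013 0.66996056 0.09499897] [0.55842836 0.34991732 0.05514946]
```

View pics/w1.png

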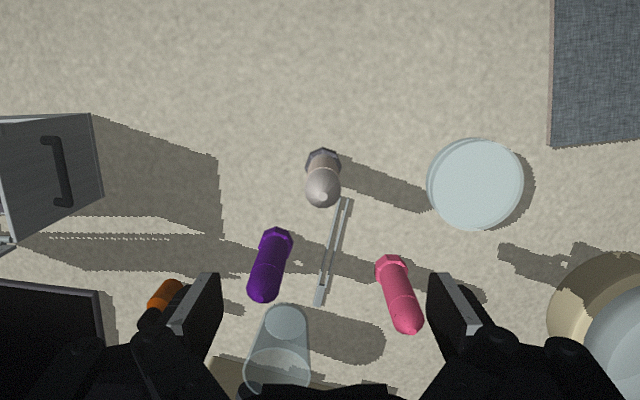

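Run:
```python
from h import *
i=camera_info("wrist"); d=np.load("pics/w1.npy"); C=cloud(d,i)
sub=C[145:212,300:345].reshape(-1,3)
for zl,zh in [(.113,.122),(.10,.113),(.08,.1),(.03,.06)]:
    q=sub[(sub[:,2]>zl)&(sub[:,2]<zh)]; print(zl,len(q),q.min(0).round(4),q.max(0).round(4),q.mean(0).round(4))
print(ray(i,323,192,.117), ray(i,323,160,.0))
```

```text
0.113 167 [0.4813 0.291  0.113 ] [0.4926 0.3025 0.1174] [0.4865 0.2967 0.1152]
0.1 836 [0.4727 0.2823 0.1   ] [0.501  0.3105 0.113 ] [0.4846 0.2962 0.1062]
0.08 214 [0.4723 0.2819 0.0801] [0.4982 0.3113 0.1   ] [0.4763 0.2949 0.0887]
0.03 154 [0.4718 0.2819 0.0301] [0.4853 0.3101 0.06  ] [0.4748 0.2946 0.0476]
[0.48399649 0.29599477 0.117     ] [0.48277256 0.29538459 0.        ]
```

Request:
{"name": "carry_out", "arguments": {
  "rows": [
    [[0.36, -0.41, 3.0], 0],
    [[0, 0, 3.5], 0],
    [[0, 0, 3.5], 0],
    [[0, 0, 3.5], 0],
    [[0, 0, 3.5], 0],
    [[0, 0, 0], 0]
  ]
}}

```text
time: 5.28
ee_pos: [0.4829, 0.2871, 0.0541]
tcp_rot: [-0.007, -0.084, 0.996, -0.004]
contact_force: [-1.7, -1.7, -0.4]
grip_width: 0.996
```

Request:
{"name": "carry_out", "arguments": {
  "rows": [
    [[0, 0, 0], 0],
    [[0, 0, 0], 0],
    [[0, 0, 0], 0],
    [[0, 0, 0], 0],
    [[0, 0, 0], 0],
    [[0, 0, 0], 0],
    [[0, 0, 0], 0],
    [[0, 0, 0], 0]
  ],
  "grip": 0.1,
  "force": 20
}}

```text
time: 5.95
ee_pos: [0.4888, 0.2948, 0.0627]
tcp_rot: [0.001, -0.086, 0.996, 0.0]
contact_force: [-0.1, -0.7, 6.7]
grip_width: 0.334
```

Request:
{"name": "carry_out", "arguments": {
  "rows": [
    [[0, 0, -1.5], 0],
    [[0.5, -0.5, -1.5], 0],
    [[1.7, -2.2, 0], 0],
    [[1.7, -2.2, 0], 0],
    [[1.7, -2.4, 0], 0],
    [[1.7, -2.4, 0], 0],
    [[1.3, -1.7, 0], 0],
    [[0.5, -0.7, 0], 0],
    [[0, 0, 0], 0],
    [[0, 0, 0], 0]
  ]
}}

```text
time: 6.78
ee_pos: [0.4195, 0.1601, 0.0919]
tcp_rot: [0.001, -0.085, 0.996, 0.0]
contact_force: [0.6, -0.0, 0.3]
grip_width: 0.334
```

Run:
```python
from h import *
print(state()['contact_force'].round(2),state()['moment'].round(3))
p,d=capture("scene"); save("s1",p,(110,310,250,500),3)
p,d=capture("wrist"); save("w2",p)
```

```text
[ 0.6  -0.03  0.33] [ 0.048 -0.04  -0.004]
```

View pics/s1.png

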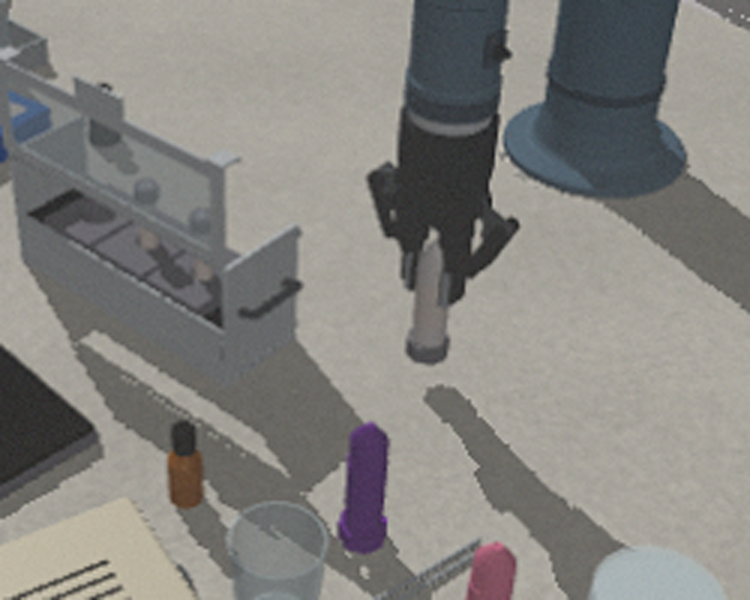

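View pics/w2.png

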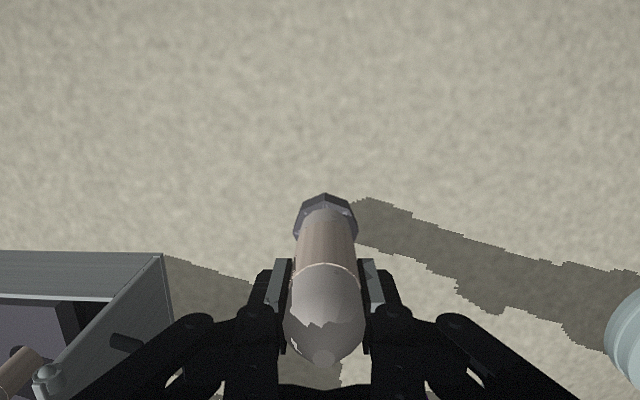

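Request:
{"name": "carry_out", "arguments": {
  "rows": [
    [[0, 0, 1.5], 0],
    [[0, 0, 1.0], 0],
    [[0, 0, 0.5], 0],
    [[0, 0, 0.1], 0],
    [[0, 0, 0], 0]
  ]
}}

```text
time: 7.3
ee_pos: [0.4198, 0.1619, 0.0618]
tcp_rot: [0.0, -0.086, 0.996, 0.0]
contact_force: [-3.5, 0.1, 12.9]
grip_width: 0.332
```

Request:
{"name": "carry_out", "arguments": {
  "rows": [
    [[-0.9, 0, -0.05], 0],
    [[-0.9, 0, -0.05], 0],
    [[-0.7, 0, 0.06], 0],
    [[-0.7, 0, 0.08], 0],
    [[-0.7, 0, 0.18], 0],
    [[-0.7, 0, 0.2], 0],
    [[-0.65, 0, 0.31], 0],
    [[-0.65, 0, 0.31], 0],
    [[-0.58, 0, 0.41], 0],
    [[-0.58, 0, 0.41], 0]
  ]
}}

```text
time: 8.13
ee_pos: [0.4897, 0.172, 0.0416]
tcp_rot: [0.001, -0.086, 0.996, 0.0]
contact_force: [0.3, -0.9, 2.9]
grip_width: 0.33
```

Run:
```python
from h import *
print(state()['contact_force'].round(2),state()['moment'].round(3))
p,d=capture("scene"); save("s2",p,(110,310,250,500),3)
```

```text
[ 0.3  -0.91  2.88] [-0.135  0.205  0.045]
```

View pics/s2.png

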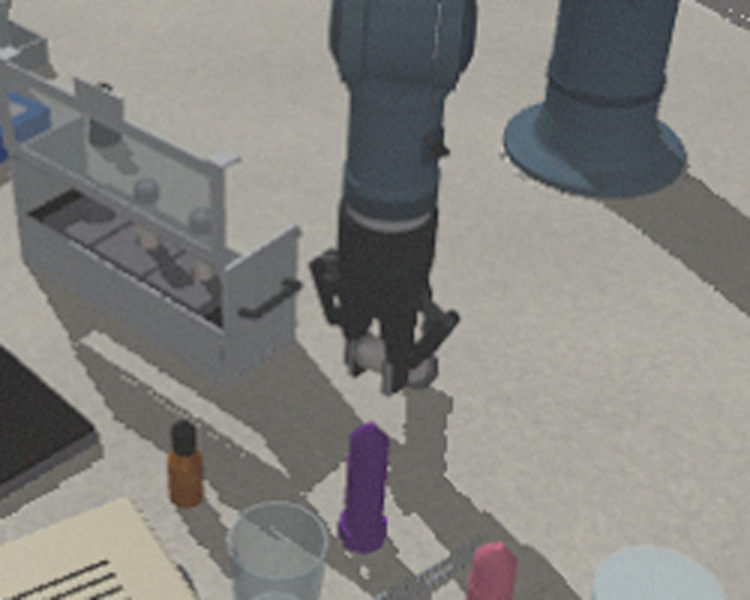

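Run:
```python
from h import *
p,d=capture("wrist"); save("w3",p)
```

```text
(no output)
```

View pics/w3.png

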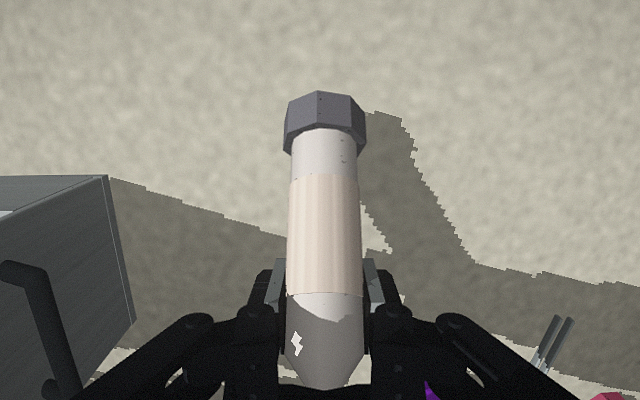

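Request:
{"name": "carry_out", "arguments": {
  "rows": [
    [[-0.5, 0, 0.5], 0],
    [[-0.5, 0, 0.5], 0],
    [[-0.41, 0, 0.58], 0],
    [[-0.41, 0, 0.58], 0],
    [[-0.3, 0, 0.65], 0],
    [[-0.3, 0, 0.5], 0],
    [[0, 0, 0], 0]
  ]
}}

```text
time: 8.82
ee_pos: [0.512, 0.1755, 0.0073]
tcp_rot: [-0.001, -0.085, 0.996, 0.0]
contact_force: [1.9, -0.3, 1.5]
grip_width: 0.331
```

Run:
```python
from h import *
s=state();print(s['contact_force'].round(2),s['moment'].round(3))
i=camera_info("wrist");p,d=capture("wrist"); save("w4",p)
C=cloud(d,i); print(C[100:300,280:370][::20,::15,2].round(3)); print(C[110,320])
```

```text
[ 1.92 -0.25  1.46] [-0.011 -0.235 -0.009]
[[ 0.03   0.034  0.036  0.038  0.035  0.035]
 [ 0.028  0.032  0.034  0.034  0.033  0.031]
 [-0.001  0.032  0.035  0.035  0.036  0.033]
 [-0.     0.034  0.036  0.036  0.036  0.033]
 [-0.002  0.035  0.038  0.038  0.038  0.035]
 [-0.     0.038  0.04   0.041  0.041  0.037]
 [-0.001  0.04   0.042  0.042  0.041  0.039]
 [-0.     0.041  0.044  0.044  0.043  0.039]
 [ 0.013  0.042  0.044  0.045  0.045  0.043]
 [ 0.03   0.044  0.047  0.047  0.047  0.043]]
[0.4398365  0.16078224 0.0375737 ]
```

View pics/w4.png

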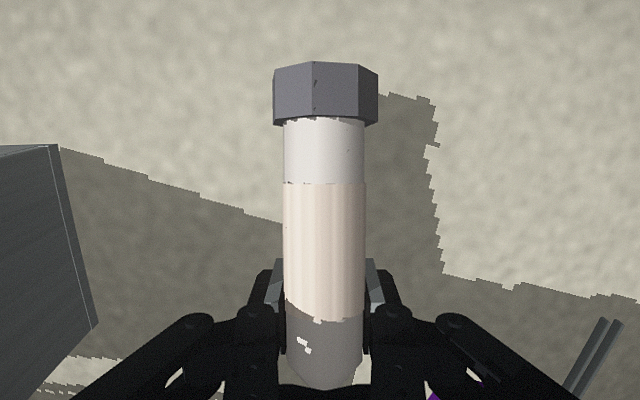

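Request:
{"name": "carry_out", "arguments": {
  "rows": [
    [[0, 0, 0], 0],
    [[0, 0, 0], 0],
    [[0, 0, 0], 0],
    [[0, 0, 0], 0]
  ],
  "grip": 0.65
}}

```text
time: 9.2
ee_pos: [0.5109, 0.1754, 0.0082]
tcp_rot: [-0.001, -0.086, 0.996, -0.0]
contact_force: [-0.1, 0.2, 0.1]
grip_width: 0.652
```

Run:
```python
from h import *
s=state();print(s['contact_force'].round(2),s['ee_pos'],s['grip_width'])
i=camera_info("wrist");p,d=capture("wrist"); save("w5",p); np.save("pics/w5.npy",d)
C=cloud(d,i); m=(C[...,2]>.012)&(C[...,2]<.045)&(d>0); m[270:]=0; m[:,:240]=0; m[:,420:]=0
q=C[m]; w,x,y,z=s['tcp_rot']; psi=2*np.arctan2(y,x); tx=np.array([np.cos(psi),np.sin(psi)]); ty=np.array([np.sin(psi),-np.cos(psi)])
r=np.c_[(q[:,:2]-s['ee_pos'][:2])@tx,(q[:,:2]-s['ee_pos'][:2])@ty,q[:,2]]
for a in np.arange(-.02,.12,.01):
    k=r[(r[:,0]>a)&(r[:,0]<a+.01)]
    if len(k)>5: print(round(a,3),len(k),k[:,1].min().round(4),k[:,1].max().round(4),k[:,2].max().round(4))
print(r[:,0].max(), psi)
```

```text
[-0.13  0.24  0.06] [0.51092694 0.17541123 0.00816999] 0.6520214011173301
0.0 39 -0.029 0.0268 0.02
0.01 1313 -0.0355 0.0333 0.0316
0.02 1778 -0.018 0.0113 0.0318
0.03 1923 -0.0185 0.0111 0.0325
0.04 2075 -0.0185 0.0109 0.0321
0.05 2171 -0.0189 0.0099 0.0329
0.06 2791 -0.0228 0.0122 0.0367
0.07 2734 -0.0231 0.012 0.0367
0.0787040116596084 3.3133311536509398
```

View pics/w5.png

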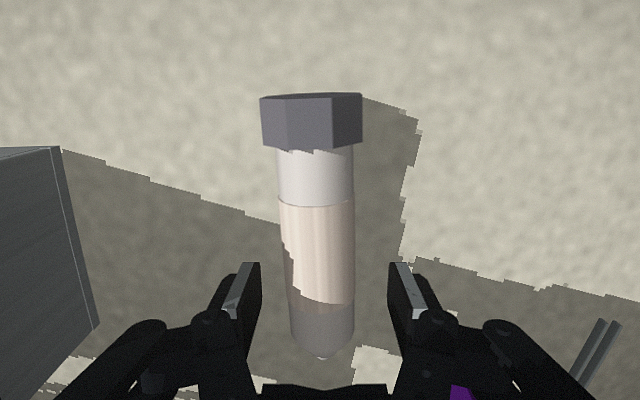

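Request:
{"name": "carry_out", "arguments": {
  "rows": [
    [[1.5, -0.45, 0.1], -0.03],
    [[1.6, 0, 0.1], 0],
    [[1.5, 0, 0], 0],
    [[0, 0, 0], 0],
    [[0, 0, 0], 0]
  ]
}}

```text
time: 9.67
ee_pos: [0.4672, 0.1622, 0.0065]
tcp_rot: [-0.0, -0.101, 0.995, -0.0]
contact_force: [-0.1, 0.5, 0.8]
grip_width: 0.646
```

Request:
{"name": "carry_out", "arguments": {
  "rows": [
    [[0, 0, 0], 0],
    [[0, 0, 0], 0],
    [[0, 0, 0], 0],
    [[0, 0, 0], 0],
    [[0, 0, 0], 0]
  ],
  "grip": 0.1,
  "force": 20
}}

```text
time: 10.08
ee_pos: [0.4693, 0.163, 0.0071]
tcp_rot: [0.001, -0.1, 0.995, 0.0]
contact_force: [0.7, 0.7, 0.8]
grip_width: 0.331
```

Request:
{"name": "carry_out", "arguments": {
  "rows": [
    [[0, 0, -1.0], 0],
    [[0, 0, -2.0], 0],
    [[0, 0, -2.0], 0],
    [[0, 0, -2.0], 0],
    [[0, 0, -2.0], 0],
    [[0, 0, -1.0], 0],
    [[0, 0, 0], 0]
  ]
}}

```text
time: 10.67
ee_pos: [0.4695, 0.1631, 0.1091]
tcp_rot: [0.002, -0.1, 0.995, 0.0]
contact_force: [-0.4, 0.5, -1.1]
grip_width: 0.331
```

Run:
```python
from h import *
s=state();print(s['contact_force'].round(2),s['ee_pos'],s['grip_width'])
i=camera_info("wrist");p,d=capture("wrist"); save("w6",p); np.save("pics/w6.npy",d)
p,d=capture("scene"); save("s6",p,(110,310,250,500),3)
```

```text
[-0.44  0.55 -1.11] [0.46945005 0.16311277 0.10905374] 0.3313867987396249
```

View pics/w6.png

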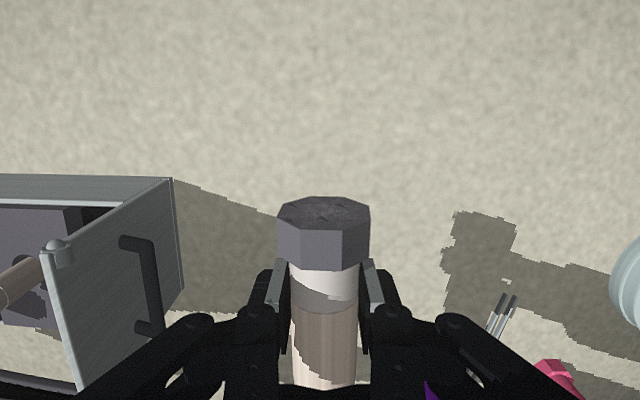

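View pics/s6.png

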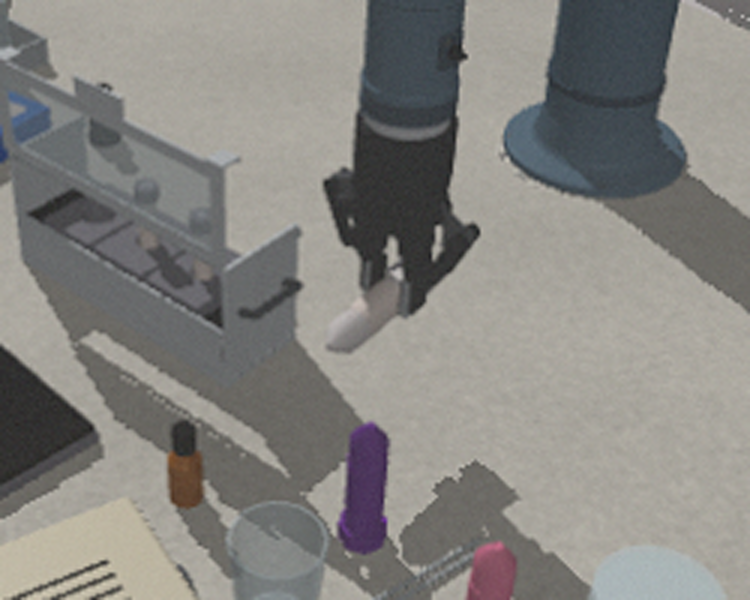

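Request:
{"name": "carry_out", "arguments": {
  "rows": [
    [[0, 0, -4.1], 0],
    [[0, 0, -3.5], 0],
    [[0, 0, -2.5], 0],
    [[0, 0, -1.5], 0],
    [[0, 0, -0.5], 0],
    [[0, 0, 1], 0],
    [[0, 0, 2.5], 0],
    [[0, 0, 4], 0],
    [[0, 0, 0], 0],
    [[0, 0, 0], 0]
  ]
}}

```text
time: 11.6
ee_pos: [0.4633, 0.1609, 0.1478]
tcp_rot: [-0.006, -0.101, 0.995, -0.0]
contact_force: [-0.2, 0.5, 0.3]
grip_width: 0.33
```

Run:
```python
from h import *
s=state();print(s['contact_force'].round(2),s['ee_pos'],s['grip_width'])
i=camera_info("wrist");p,d=capture("wrist"); save("w7",p); np.save("pics/w7.npy",d)
p,d=capture("scene"); save("s7",p,(110,310,250,500),3)
```

```text
[-0.2   0.49  0.31] [0.46328549 0.16087451 0.14775659] 0.3295876824716554
```

View pics/w7.png

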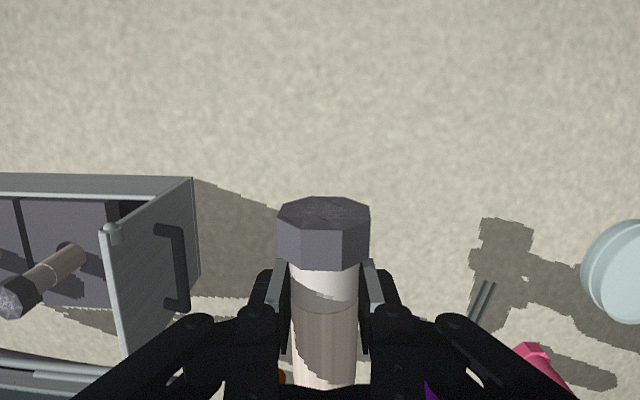

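View pics/s7.png

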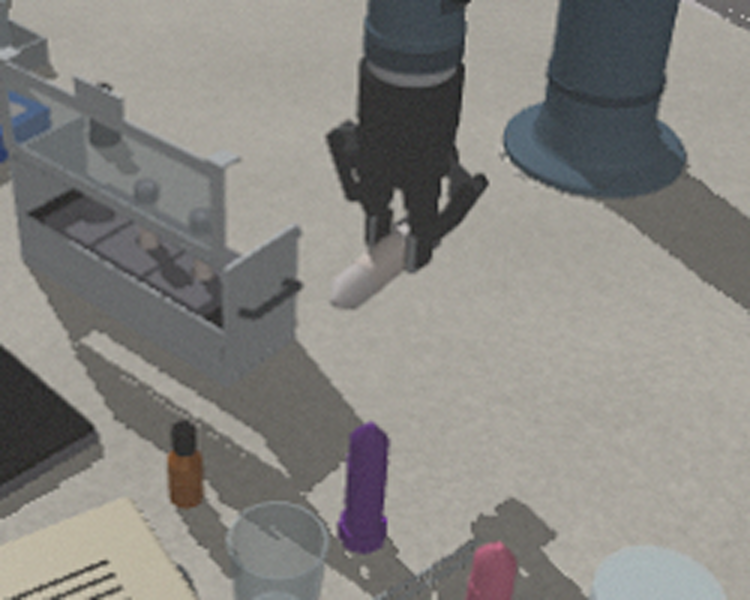

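Request:
{"name": "carry_out", "arguments": {
  "rows": [
    [[0, 0, 2.5], 0],
    [[0, 0, 3], 0],
    [[0, 0, 2.5], 0],
    [[0, 0, 1.5], 0],
    [[0, 0, 1], 0],
    [[0, 0, 1], 0],
    [[0, 0, 1], 0],
    [[0, 0, 1], 0],
    [[0, 0, 0.5], 0],
    [[0, 0, 0], 0]
  ]
}}

```text
time: 12.53
ee_pos: [0.4673, 0.1622, 0.0118]
tcp_rot: [-0.001, -0.1, 0.995, -0.0]
contact_force: [-0.3, 0.0, -1.4]
grip_width: 0.333
```

Request:
{"name": "carry_out", "arguments": {
  "rows": [
    [[0, 0, 0], 0],
    [[0, 0, 0], 0],
    [[0, 0, 0], 0],
    [[0, 0, 0], 0]
  ],
  "grip": 0.65
}}

```text
time: 12.87
ee_pos: [0.4684, 0.1627, 0.0132]
tcp_rot: [0.001, -0.1, 0.995, 0.0]
contact_force: [0.4, -0.5, 0.6]
grip_width: 0.653
```

```bash
cat >> h.py <<'E'
def lying(tag):
    s=state()
    i=camera_info("wrist");p,d=capture("wrist"); save(tag,p)
    C=cloud(d,i); m=(C[...,2]>.012)&(C[...,2]<.045)&(d>0); m[270:]=0; m[:,:240]=0; m[:,420:]=0
    q=C[m]; w,x,y,z=s['tcp_rot']; psi=2*np.arctan2(y,x); tx=np.array([np.cos(psi),np.sin(psi)]); ty=np.array([np.sin(psi),-np.cos(psi)])
    r=np.c_[(q[:,:2]-s['ee_pos'][:2])@tx,(q[:,:2]-s['ee_pos'][:2])@ty,q[:,2]]
    for a in np.arange(-.02,.12,.01):
        k=r[(r[:,0]>a)&(r[:,0]<a+.01)]
        if len(k)>5: print(round(a,3),len(k),k[:,1].min().round(4),k[:,1].max().round(4),k[:,2].max().round(4))
    print("cap end",r[:,0].max(), "psi",psi, s['ee_pos'],s['contact_force'].round(1))
E
python3 - <<'E'
from h import *
lying("w8")
E
```

```text
0.0 68 -0.029 0.0268 0.0243
0.01 1176 -0.0355 0.0335 0.0354
0.02 2109 -0.0177 0.0173 0.0362
0.03 2829 -0.0176 0.0175 0.0366
cap end 0.03676087516131193 psi 3.342844125256817 [0.46839438 0.16266349 0.01323572] [ 0.4 -0.5  0.6]
```

View pics/w8.png

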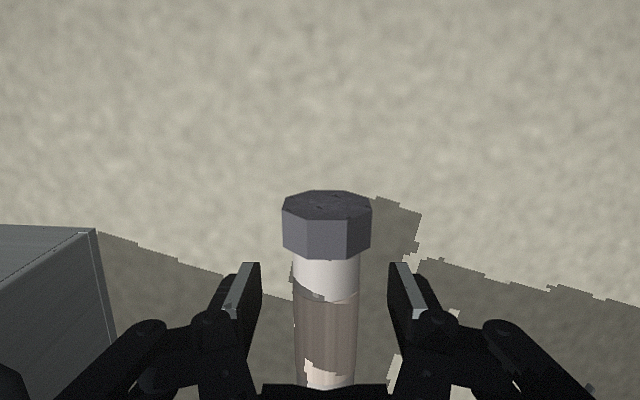

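Request:
{"name": "carry_out", "arguments": {
  "rows": [
    [[-0.3, 0, 0.4], 0],
    [[-0.3, 0, 0.5], 0],
    [[0, 0, 0.3], 0],
    [[0, 0, 0], 0],
    [[0, 0, 0], 0]
  ]
}}

```text
time: 13.33
ee_pos: [0.4732, 0.1635, 0.0001]
tcp_rot: [-0.001, -0.1, 0.995, -0.0]
contact_force: [-0.8, 0.2, -0.3]
grip_width: 0.648
```

Request:
{"name": "carry_out", "arguments": {
  "rows": [
    [[0, 0, 0], 0],
    [[0, 0, 0], 0],
    [[0, 0, 0], 0],
    [[0, 0, 0], 0],
    [[0, 0, 0], 0]
  ],
  "grip": 0.1,
  "force": 20
}}

```text
time: 13.75
ee_pos: [0.4736, 0.1637, 0.0007]
tcp_rot: [0.0, -0.101, 0.995, 0.0]
contact_force: [0.5, 0.1, -0.3]
grip_width: 0.331
```

Request:
{"name": "carry_out", "arguments": {
  "rows": [
    [[0, 0, -1.0], 0],
    [[0, 0, -2.0], 0],
    [[0, 0, -2.0], 0],
    [[0, 0, -2.0], 0],
    [[0, 0, -2.0], 0],
    [[0, 0, -2.0], 0],
    [[0, 0, -1.0], 0],
    [[0, 0, 0], 0],
    [[0, 0, 0], 0]
  ]
}}

```text
time: 14.5
ee_pos: [0.4739, 0.1634, 0.1209]
tcp_rot: [0.001, -0.1, 0.995, -0.0]
contact_force: [-0.7, 0.0, -1.6]
grip_width: 0.332
```

Run:
```python
from h import *
s=state();print(s['contact_force'].round(2),s['ee_pos'],s['grip_width'])
i=camera_info("wrist");p,d=capture("wrist"); save("w9",p); np.save("pics/w9.npy",d)
p,d=capture("scene"); save("s9",p,(110,310,250,500),3)
```

```text
[-0.7   0.01 -1.63] [0.47388741 0.16340808 0.12093592] 0.3318035312780145
```

View pics/w9.png

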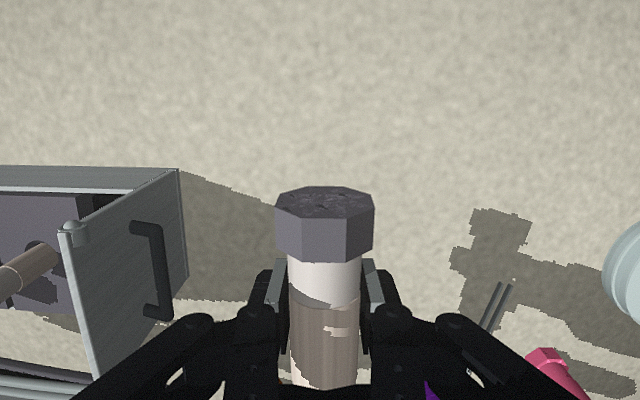

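View pics/s9.png

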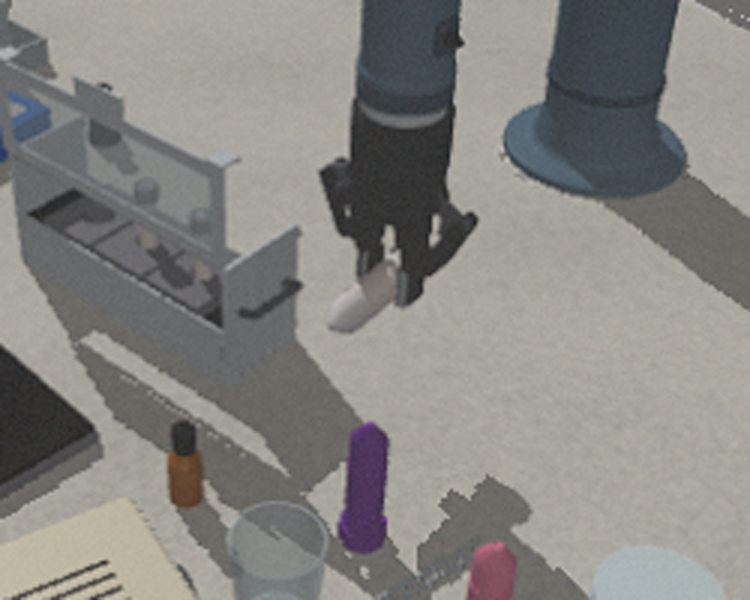

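```bash
cat >> h.py <<'E'
def tilt(d,i,s,cols=(310,340),rows=(262,385)):
    C=cloud(d,i); w,x,y,z=s['tcp_rot']; psi=2*np.arctan2(y,x); tx=np.array([np.cos(psi),np.sin(psi)]); ty=np.array([np.sin(psi),-np.cos(psi)])
    q=C[rows[0]:rows[1],cols[0]:cols[1]].reshape(-1,3); q=q[q[:,2]>.01]
    a=(q[:,:2]-s['ee_pos'][:2])@tx; h=q[:,2]-s['ee_pos'][2]
    b=(q[:,:2]-s['ee_pos'][:2])@ty
    k=np.abs(b-np.median(b))<.003; a,h=a[k],h[k]
    f=np.polyfit(a,h,1); res=h-np.polyval(f,a); k=abs(res)<.003; f=np.polyfit(a[k],h[k],1)
    print("tilt deg",np.degrees(np.arctan(f[0])),"a range",a.min(),a.max(),"h0 (surf above TCP at a=0)",f[1],len(a),k.sum())
    return f
E
python3 - <<'E'
from h import *
s=state(); i=camera_info("wrist")
tilt(np.load("pics/w9.npy"),i,s)
d=np.load("pics/w9.npy"); C=cloud(d,i); print([(r,C[r,325].round(4)) for r in (190,210,230,250,265,280,300,320,340,360,380)], s['ee_pos'])
E
```

```text
tilt deg 2.644205716654009 a range -0.034936932918858084 0.07984099375510416 h0 (surf above TCP at a=0) 0.02997015692766916 1985 896
[(190, array([0.4317, 0.1539, 0.1262])), (210, array([0.4328, 0.1541, 0.1471])), (230, array([0.4374, 0.155 , 0.1536])), (250, array([0.4448, 0.1565, 0.1527])), (265, array([0.4518, 0.158 , 0.1495])), (280, array([0.4575, 0.1591, 0.1498])), (300, array([0.4657, 0.1608, 0.1495])), (320, array([0.4738, 0.1625, 0.1499])), (340, array([0.4834, 0.1644, 0.149 ])), (360, array([0.4929, 0.1664, 0.1489])), (380, array([0.5033, 0.1685, 0.1484]))] [0.47257811 0.16298145 0.11942196]
```

Run:
```python
from h import *
i=camera_info("scene"); d=np.load("pics/scene0.npy"); C=cloud(d,i)
c0=np.array([.5443,-.0825]);a=0.1705
ex=np.array([np.cos(a),np.sin(a)]);ey=np.array([-np.sin(a),np.cos(a)])
q=np.c_[(C.reshape(-1,3)[:,:2]-c0)@ex,(C.reshape(-1,3)[:,:2]-c0)@ey,C.reshape(-1,3)[:,2]]
for y in (-.1,-.07,-.035,.03,.1):
    m=q[(abs(q[:,1]-y)<.006)&(abs(q[:,0])<.08)&(q[:,2]<.26)&(q[:,2]>-.01)]
    m=m[np.argsort(-m[:,2])]
    print(y,[(round(x,3),round(z,3)) for x,_,z in m[::max(1,len(m)//45)]])
```

```text
-0.1 [(np.float64(0.048), np.float64(0.228)), (np.float64(0.048), np.float64(0.223)), (np.float64(0.046), np.float64(0.22)), (np.float64(0.048), np.float64(0.217)), (np.float64(0.046), np.float64(0.212)), (np.float64(0.044), np.float64(0.208)), (np.float64(0.046), np.float64(0.205)), (np.float64(0.044), np.float64(0.2)), (np.float64(0.047), np.float64(0.195)), (np.float64(0.045), np.float64(0.19)), (np.float64(0.047), np.float64(0.186)), (np.float64(0.044), np.float64(0.181)), (np.float64(0.046), np.float64(0.177)), (np.float64(0.046), np.float64(0.173)), (np.float64(0.045), np.float64(0.167)), (np.float64(0.046), np.float64(0.161)), (np.float64(0.046), np.float64(0.159)), (np.float64(0.046), np.float64(0.151)), (np.float64(0.045), np.float64(0.147)), (np.float64(0.044), np.float64(0.141)), (np.float64(0.045), np.float64(0.137)), (np.float64(0.046), np.float64(0.132)), (np.float64(-0.011), np.float64(0.068)), (np.float64(0.035), np.float64(0.066)), (np.float64(0.009), np.float64(0.066)), (np.float64(0.004), np.float64(0.064)), (np.float64(0.04), np.float64(0.062)), (np.float64(0.036)
[... 8081 characters left out ...]
.009), np.float64(0.055)), (np.float64(0.025), np.float64(0.052)), (np.float64(0.04), np.float64(0.05)), (np.float64(0.042), np.float64(0.043)), (np.float64(0.042), np.float64(0.037)), (np.float64(0.042), np.float64(0.031)), (np.float64(0.042), np.float64(0.025)), (np.float64(0.042), np.float64(0.019)), (np.float64(0.041), np.float64(0.014)), (np.float64(0.042), np.float64(0.007)), (np.float64(0.045), np.float64(0.003)), (np.float64(0.05), np.float64(0.002)), (np.float64(0.078), np.float64(0.001)), (np.float64(0.07), np.float64(0.001)), (np.float64(0.06), np.float64(-0.0)), (np.float64(0.07), np.float64(-0.0)), (np.float64(0.049), np.float64(-0.001)), (np.float64(0.074), np.float64(-0.003))]
```

Run:
```python
from h import *
p,d=capture("scene"); save("s10",p,(120,240,245,355),5)
```

```text
(no output)
```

View pics/s10.png

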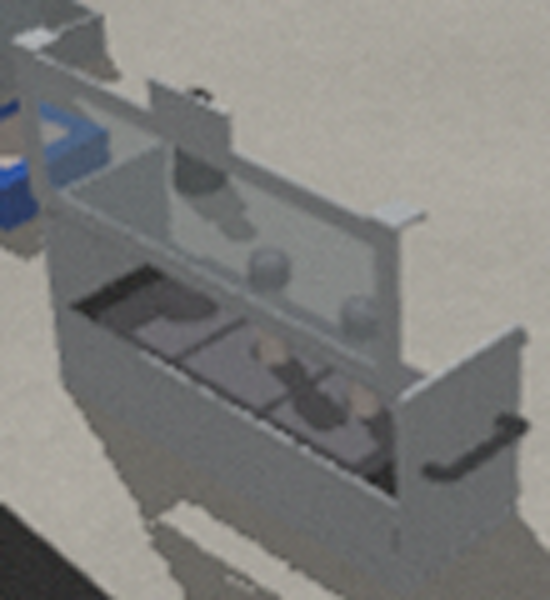

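Request:
{"name": "carry_out", "arguments": {
  "rows": [
    [[0, 0, -3], 0.031],
    [[0.4, -1, -3], 0],
    [[0.9, -3.5, -2], 0],
    [[0.9, -3.9, 0], 0],
    [[1, -3.9, 0], 0],
    [[1, -3.9, 0], 0],
    [[1, -3.9, 0], 0],
    [[1, -3.9, 0], 0],
    [[1, -3.9, 0], 0],
    [[0.9, -3.5, 0], 0]
  ]
}}

```text
time: 15.48
ee_pos: [0.4454, -0.1621, 0.1993]
tcp_rot: [-0.001, -0.084, 0.996, 0.0]
contact_force: [1.1, -0.4, -0.5]
grip_width: 0.328
```

Request:
{"name": "carry_out", "arguments": {
  "rows": [
    [[0, -1, 0], 0],
    [[0, 0, 2], 0],
    [[0, 0, 3], 0],
    [[0, 0, 3], 0],
    [[0, 0, 2], 0],
    [[0, 0, 1], 0],
    [[0, 0, 0], 0],
    [[0, 0, 0], 0]
  ]
}}

```text
time: 16.15
ee_pos: [0.4485, -0.1688, 0.0901]
tcp_rot: [-0.001, -0.085, 0.996, 0.001]
contact_force: [0.8, 0.1, -0.5]
grip_width: 0.334
```

```bash
cat >> h.py <<'E'
c0=np.array([.5443,-.0825]);aa=0.1705
ex=np.array([np.cos(aa),np.sin(aa)]);ey=np.array([-np.sin(aa),np.cos(aa)])
def cf(P):
    P=np.atleast_2d(P); return np.c_[(P[:,:2]-c0)@ex,(P[:,:2]-c0)@ey,P[:,2]]
def where():
    s=state(); w,x,y,z=s['tcp_rot']
    print("carrier frame TCP",cf(s['ee_pos'])[0].round(4),"psi-err",round(2*np.arctan2(y,x)-np.pi-aa,4),"F",s['contact_force'].round(1),"M",s['moment'].round(2),"g",round(s['grip_width'],3),"t",s['time']); return s
E
python3 - <<'E'
from h import *
s=where(); i=camera_info("wrist"); p,d=capture("wrist"); save("w11",p); tilt(d,i,s)
p,d=capture("top"); save("t11",p,(130,260,270,450),4)
E
```

```text
carrier frame TCP [-0.109  -0.0688  0.0901] psi-err 0.0004 F [ 0.8  0.1 -0.5] M [-0.03 -0.01  0.02] g 0.334 t 16.15
tilt deg 2.6422674223136657 a range -0.03444155917207099 0.0800201635483011 h0 (surf above TCP at a=0) 0.029977989980985848 1987 963
```

View pics/w11.png

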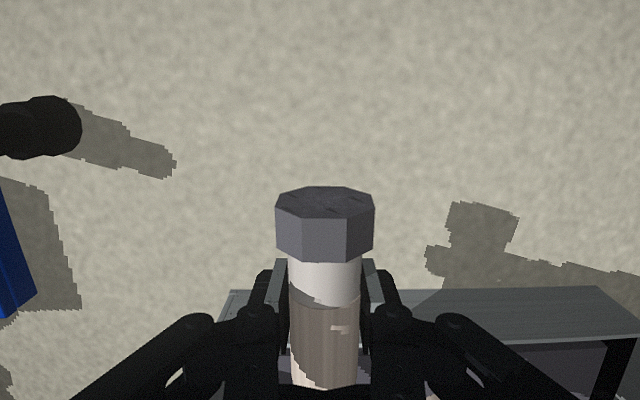

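View pics/t11.png

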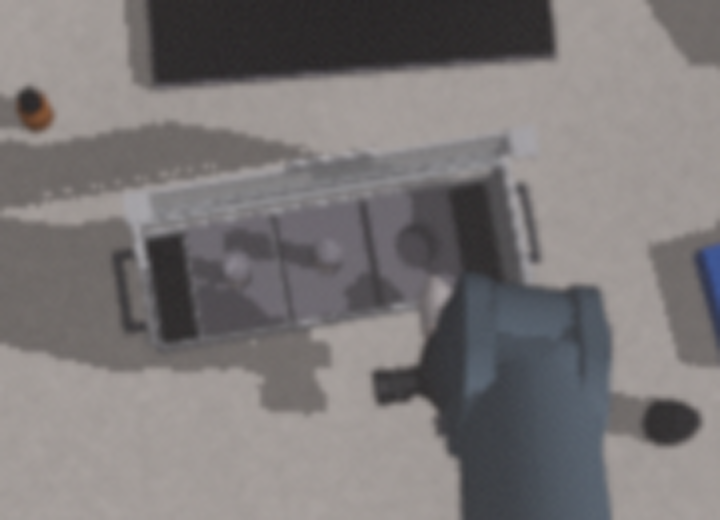

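Request:
{"name": "carry_out", "arguments": {
  "rows": [
    [[0, -0.1, 1.0], 0],
    [[-2, 0, 0], 0],
    [[-2.5, 0, 0], 0],
    [[-2.5, 0, 0], 0],
    [[-1.6, 0, 0], 0],
    [[-1, 0, 0], 0],
    [[0, 0, 0], 0],
    [[0, 0, 0], 0]
  ]
}}

```text
time: 16.92
ee_pos: [0.5433, -0.1542, 0.0806]
tcp_rot: [-0.0, -0.085, 0.996, -0.0]
contact_force: [-0.7, -0.7, -0.8]
grip_width: 0.332
```

Run:
```python
from h import *
s=where(); p,d=capture("scene"); save("s12",p,(110,230,245,365),5)
```

```text
carrier frame TCP [-0.0132 -0.0705  0.0806] psi-err -0.0 F [-0.7 -0.7 -0.8] M [-0.03  0.02  0.01] g 0.332 t 16.9167
```

View pics/s12.png

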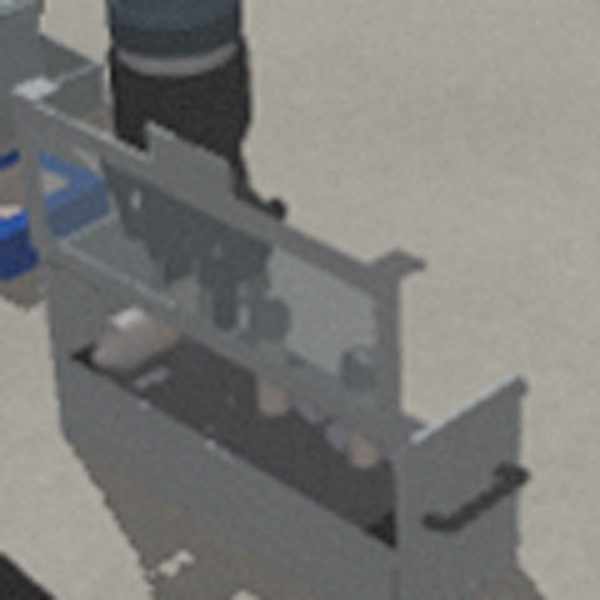

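Request:
{"name": "carry_out", "arguments": {
  "rows": [
    [[-0.1, 0, -0.6], 0],
    [[-0.1, 0, -0.6], 0],
    [[-0.1, 0, -0.6], 0],
    [[-0.1, 0, -0.6], 0],
    [[-0.1, 0, -0.6], 0],
    [[0, 0, 0], 0]
  ]
}}

```text
time: 17.47
ee_pos: [0.5466, -0.154, 0.1108]
tcp_rot: [-0.002, -0.085, 0.996, -0.0]
contact_force: [-3.2, -0.9, -4.5]
grip_width: 0.33
```

Run:
```python
from h import *
s=where(); i=camera_info("wrist"); p,d=capture("wrist"); save("w13",p); tilt(d,i,s)
```

```text
carrier frame TCP [-0.0099 -0.0709  0.1108] psi-err -0.0011 F [-3.2 -0.9 -4.5] M [-0.29  0.88 -0.04] g 0.33 t 17.4667
tilt deg 20.484522333754615 a range -0.0488076812114208 0.079685914118118 h0 (surf above TCP at a=0) 0.030488017696338823 1964 1233
```

View pics/w13.png

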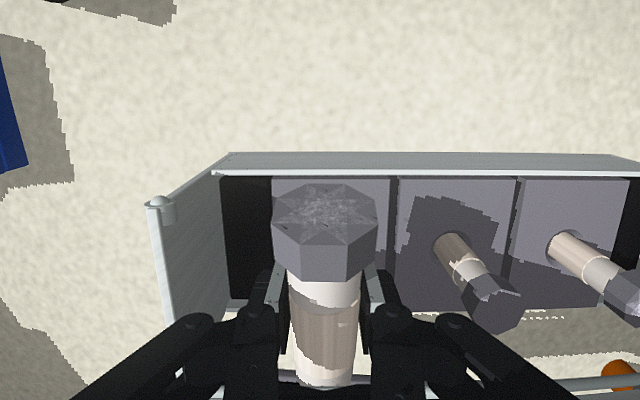

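Request:
{"name": "carry_out", "arguments": {
  "rows": [
    [[-0.12, 0, -0.5], 0],
    [[-0.12, 0, -0.5], 0],
    [[-0.12, 0, -0.5], 0],
    [[-0.12, 0, -0.5], 0],
    [[-0.1, 0, -0.5], 0],
    [[0, 0, 0], 0]
  ]
}}

```text
time: 18.02
ee_pos: [0.5555, -0.1518, 0.1372]
tcp_rot: [0.001, -0.085, 0.996, -0.0]
contact_force: [-3.1, 0.0, -1.6]
grip_width: 0.328
```

Run:
```python
from h import *
s=where(); i=camera_info("wrist"); p,d=capture("wrist"); save("w14",p); tilt(d,i,s); tilt(d,i,s,rows=(285,350))
p,d=capture("scene"); save("s14",p,(110,230,245,365),5)
```

```text
carrier frame TCP [-0.0007 -0.0701  0.1372] psi-err 0.0005 F [-3.1  0.  -1.6] M [-0.14  0.79  0.03] g 0.328 t 18.0167
tilt deg 35.96692956721367 a range -0.04736375279426993 0.08048415288028611 h0 (surf above TCP at a=0) 0.03354033170151984 2009 453
tilt deg 44.80106291610156 a range -0.046007110773572 0.08048415288028611 h0 (surf above TCP at a=0) 0.03159006865690429 1109 548
```

View pics/w14.png

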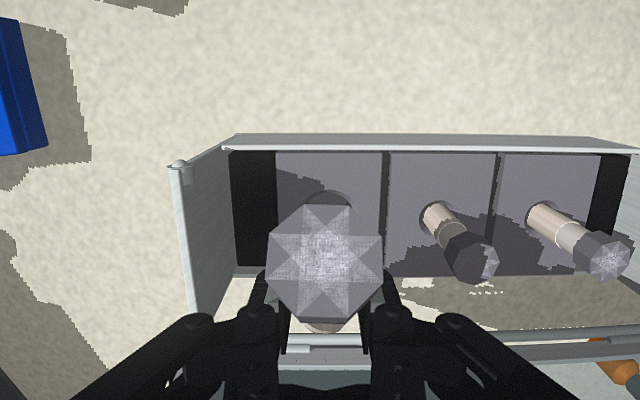

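View pics/s14.png

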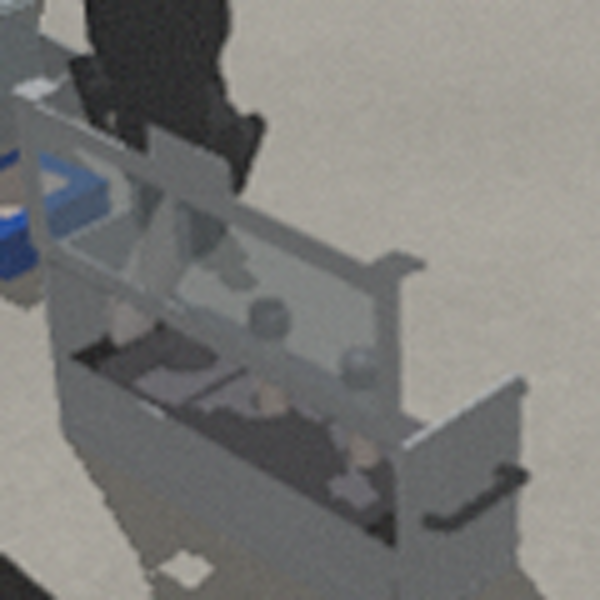

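```bash
cat >> h.py <<'E'
def captop(d,i,box=(285,365,225,300)):
    C=cf(cloud(d,i)[box[2]:box[3],box[0]:box[1]].reshape(-1,3))
    for _ in range(3):
        c=C.mean(0); u,sv,vt=np.linalg.svd(C-c,full_matrices=False); n=vt[2]*np.sign(vt[2][2]); r=(C-c)@n; C=C[abs(r)<max(.002,1.5*np.median(abs(r)))]
    print("cap centre-ish",c.round(4),"normal",n.round(3),"elev deg",np.degrees(np.arcsin(n[2])).round(1),"rms",np.std((C-c)@n).round(4),len(C)); return c,n
E
python3 - <<'E'
from h import *
s=where(); i=camera_info("wrist"); p,d=capture("wrist"); captop(d,i)
C=cf(cloud(d,i)[200:325,265:385].reshape(-1,3)); C=C[C[:,2]>.15]; print(C.min(0),C.max(0))
E
```

```text
carrier frame TCP [-0.0008 -0.0702  0.1368] psi-err 0.0005 F [-3.5 -0.  -1.5] M [-0.04  0.58  0.03] g 0.327 t 18.1167
cap centre-ish [-0.0315 -0.0711  0.1816] normal [-0.699  0.     0.715] elev deg 45.6 rms 0.0006 4493
[-0.08131304 -0.09489481  0.15004829] [ 0.01460486 -0.04703565  0.27862107]
```

Request:
{"name": "carry_out", "arguments": {
  "rows": [
    [[0.6, 0, 0.6], 0],
    [[0.8, 0, 0.8], 0],
    [[0.8, 0, 0.8], 0],
    [[0.8, 0, 0.8], 0],
    [[0.6, 0, 0.5], 0],
    [[0.3, 0, 0.2], 0],
    [[0, 0, 0], 0],
    [[0, 0, 0], 0]
  ]
}}

```text
time: 18.83
ee_pos: [0.5147, -0.1591, 0.0981]
tcp_rot: [-0.001, -0.085, 0.996, 0.0]
contact_force: [0.9, 0.1, 0.1]
grip_width: 0.332
```

Run:
```python
from h import *
s=where(); i=camera_info("wrist"); p,d=capture("wrist"); save("w15",p)
c,n=captop(d,i); print("tip",(c-.117*n).round(4),"grasp",(c-.042*n).round(4))
```

```text
carrier frame TCP [-0.0421 -0.0705  0.0981] psi-err -0.0007 F [0.9 0.1 0.1] M [ 0.06 -0.01  0.01] g 0.332 t 18.8333
cap centre-ish [-0.0727 -0.0716  0.1437] normal [-0.795 -0.     0.606] elev deg 37.3 rms 0.0006 4245
tip [ 0.0204 -0.0716  0.0727] grasp [-0.0393 -0.0716  0.1182]
```

View pics/w15.png

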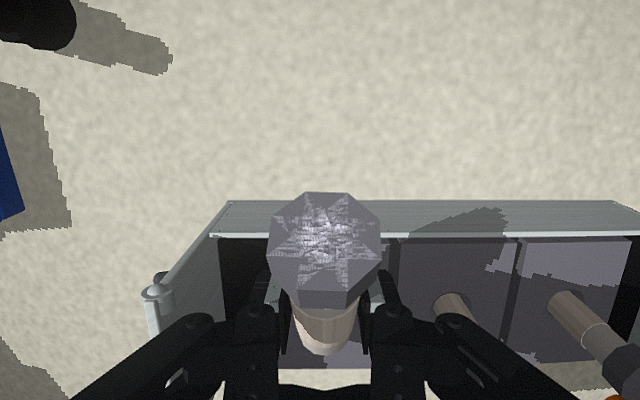

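Run:
```python
from h import *
s=where(); i=camera_info("wrist"); p,d=capture("wrist")
for b in ((290,360,200,265),(295,355,210,255)):
    c,n=captop(d,i,b); 
# extents of flat face
C=cf(cloud(d,i)[185:310,260:390].reshape(-1,3)); k=abs((C-c)@n)<.0015; q=C[k]; q=q[np.linalg.norm(q-c,axis=1)<.03]
u=np.array([n[2],0,-n[0]]); a=q@u; cc=c+u*((a.max()+a.min())/2-c@u); cc[1]=(q[:,1].max()+q[:,1].min())/2
print("centre",cc.round(4),a.max()-a.min(),"tip",(cc-.117*n).round(4),"grasp",(cc-.042*n).round(4))
```

```text
carrier frame TCP [-0.0417 -0.0704  0.0983] psi-err -0.0004 F [ 0.2 -0.3 -0.3] M [ 0.04  0.05 -0.06] g 0.333 t 18.8833
cap centre-ish [-0.0786 -0.0713  0.1356] normal [-0.805 -0.001  0.594] elev deg 36.4 rms 0.0005 3416
cap centre-ish [-0.0786 -0.0714  0.1356] normal [-0.81  -0.003  0.587] elev deg 35.9 rms 0.0005 2034
centre [-0.0775 -0.0716  0.1371] 0.03635076499919248 tip [ 0.0172 -0.0713  0.0685] grasp [-0.0435 -0.0715  0.1125]
```

Request:
{"name": "carry_out", "arguments": {
  "rows": [
    [[-0.8, 0, -0.6], 0],
    [[-0.8, 0, -0.7], 0],
    [[-0.8, 0, -0.7], 0],
    [[-0.8, 0, -0.7], 0],
    [[-0.5, 0, -0.6], 0],
    [[-0.3, 0, -0.6], 0],
    [[-0.1, 0, -0.6], 0],
    [[-0.1, 0, -0.6], 0],
    [[-0.1, 0, -0.5], 0],
    [[0, 0, 0], 0]
  ]
}}

```text
time: 19.77
ee_pos: [0.5572, -0.1519, 0.1555]
tcp_rot: [-0.001, -0.085, 0.996, -0.0]
contact_force: [-3.9, 0.3, -1.4]
grip_width: 0.327
```

```bash
cat >> h.py <<'E'
def capfit(tag):
    s=where(); i=camera_info("wrist"); p,d=capture("wrist"); save(tag,p)
    C=cf(cloud(d,i)[150:330,255:395].reshape(-1,3)); t=cf(s['ee_pos'])[0]
    C=C[(np.linalg.norm(C-(t+[-.02,0,.04]),axis=1)<.05)]
    best=None; rng=np.random.default_rng(0)
    for _ in range(400):
        a,b,c=C[rng.choice(len(C),3,replace=False)]; n=np.cross(b-a,c-a); l=np.linalg.norm(n)
        if l<1e-5: continue
        n/=l; n*=np.sign(n[2])
        if n[0]>.1 or abs(n[1])>.15: continue
        k=abs((C-a)@n)<.001
        if best is None or k.sum()>best.sum(): best=k
    q=C[best]; c=q.mean(0); n=np.linalg.svd(q-c,full_matrices=False)[2][2]; n*=np.sign(n[2])
    q=q[np.linalg.norm(q-np.median(q,0),axis=1)<.021]
    u=np.array([n[2],0,-n[0]]); a=q@u; c=q.mean(0); c=c+u*((np.percentile(a,99.5)+np.percentile(a,.5))/2-c@u); c[1]=(np.percentile(q[:,1],99.5)+np.percentile(q[:,1],.5))/2
    print("elev",np.degrees(np.arcsin(n[2])).round(1),"n",n.round(3),"cap",c.round(4),"grasp",(c-.042*n).round(4),"tip",(c-.117*n).round(4),len(q))
E
python3 - <<'E'
from h import *
capfit("w16")
E
```

```text
carrier frame TCP [ 0.0009 -0.0705  0.1555] psi-err -0.0005 F [-3.9  0.3 -1.4] M [0.01 1.14 0.04] g 0.327 t 19.7667
elev 58.7 n [-0.519 -0.007  0.855] cap [-0.0263 -0.0717  0.2032] grasp [-0.0045 -0.0714  0.1673] tip [ 0.0344 -0.0709  0.1032] 9651
```

View pics/w16.png

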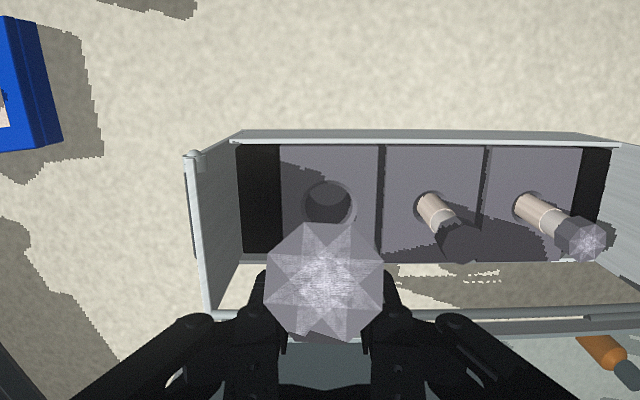

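Request:
{"name": "carry_out", "arguments": {
  "rows": [
    [[0.8, 0, 0.2], 0],
    [[0.9, 0, 0.3], 0],
    [[0.8, 0, 0.7], 0],
    [[0.3, 0, 1], 0],
    [[0, 0, 1], 0],
    [[0, 0, 0.8], 0],
    [[0, 0, 0.5], 0],
    [[0, 0, 0.2], 0],
    [[0, 0, 0], 0],
    [[0, 0, 0], 0]
  ]
}}

```text
time: 20.65
ee_pos: [0.531, -0.1561, 0.1075]
tcp_rot: [0.0, -0.085, 0.996, 0.0]
contact_force: [-0.2, -0.7, -0.4]
grip_width: 0.33
```

Run:
```python
from h import *
capfit("w17")
```

```text
carrier frame TCP [-0.0256 -0.0703  0.1075] psi-err 0.0002 F [-0.2 -0.7 -0.4] M [ 0.02 -0.01  0.01] g 0.33 t 20.65
elev 58.3 n [-0.525 -0.004  0.851] cap [-0.0532 -0.0715  0.155 ] grasp [-0.0311 -0.0714  0.1193] tip [ 0.0083 -0.0711  0.0554] 9633
```

View pics/w17.png

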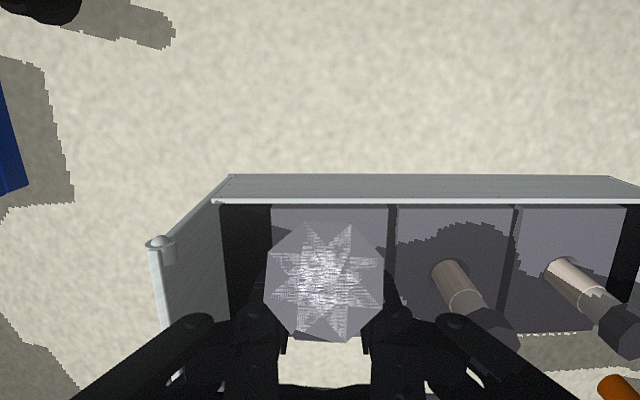

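Request:
{"name": "carry_out", "arguments": {
  "rows": [
    [[-0.4, 0, -0.2], 0],
    [[-0.4, 0, -0.2], 0],
    [[-0.4, 0, -0.15], 0],
    [[-0.4, 0, -0.12], 0],
    [[-0.4, 0, -0.1], 0],
    [[-0.3, 0, -0.05], 0],
    [[-0.3, 0, 0], 0],
    [[0, 0, 0], 0]
  ]
}}

```text
time: 21.37
ee_pos: [0.5539, -0.1523, 0.1163]
tcp_rot: [-0.003, -0.085, 0.996, -0.0]
contact_force: [-7.2, -0.8, 6.1]
grip_width: 0.33
```

Run:
```python
from h import *
capfit("w18")
```

```text
carrier frame TCP [-0.0024 -0.0704  0.1163] psi-err -0.0006 F [-7.2 -0.8  6.1] M [-0.02  1.77  0.02] g 0.33 t 21.3667
elev 72.1 n [-0.307 -0.015  0.951] cap [-0.0293 -0.0722  0.1684] grasp [-0.0164 -0.0716  0.1285] tip [ 0.0067 -0.0705  0.0571] 9016
```

View pics/w18.png

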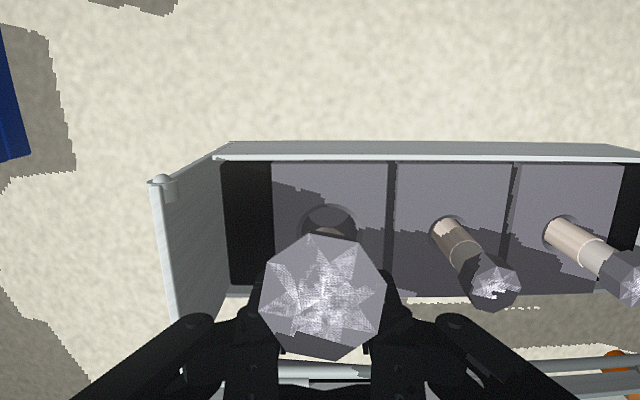

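Request:
{"name": "carry_out", "arguments": {
  "rows": [
    [[0.1, 0, 0.3], 0],
    [[0, 0, 0.4], 0],
    [[0, 0, 0.4], 0],
    [[0, 0, 0.4], 0],
    [[0, 0, 0], 0]
  ]
}}

```text
time: 21.83
ee_pos: [0.5524, -0.1515, 0.1005]
tcp_rot: [-0.003, -0.085, 0.996, 0.001]
contact_force: [-5.5, 0.4, 2.6]
grip_width: 0.331
```

Run:
```python
from h import *
capfit("w19")
p,d=capture("scene"); save("s19",p,(110,230,245,365),5)
```

```text
carrier frame TCP [-0.0038 -0.0693  0.1005] psi-err -0.0002 F [-5.5  0.4  2.6] M [0.23 1.43 0.01] g 0.331 t 21.8333
elev 74.3 n [-0.27  -0.016  0.963] cap [-0.0312 -0.0712  0.1539] grasp [-0.0198 -0.0706  0.1134] tip [ 0.0004 -0.0693  0.0412] 8907
```

View pics/w19.png

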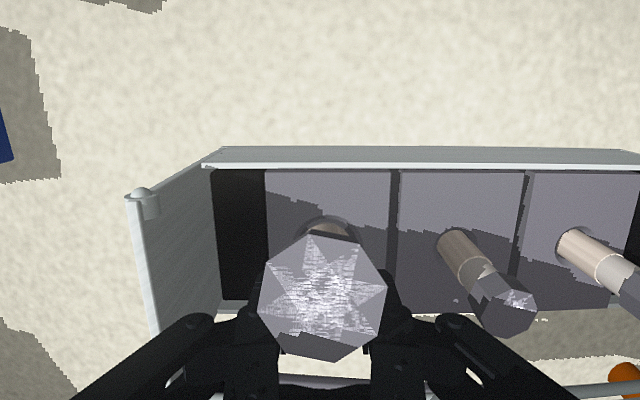

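View pics/s19.png

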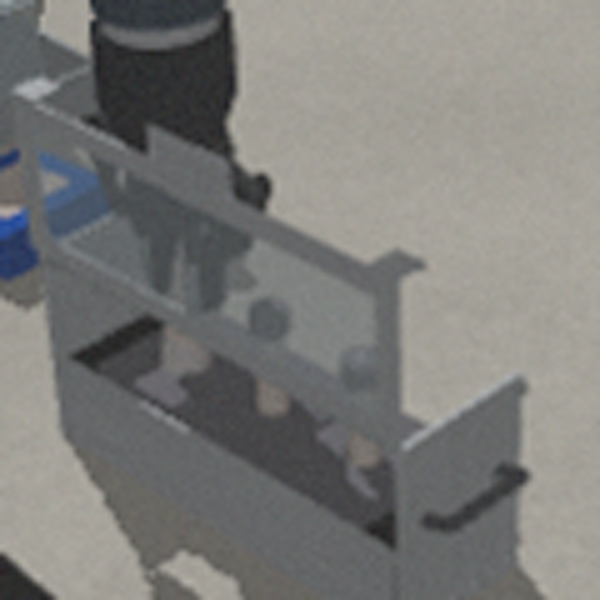

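Request:
{"name": "carry_out", "arguments": {
  "rows": [
    [[-0.1, 0, 0.3], 0],
    [[-0.1, 0, 0.3], 0],
    [[-0.1, 0, 0.3], 0],
    [[-0.1, 0, 0.3], 0],
    [[0, 0, 0], 0]
  ]
}}

```text
time: 22.35
ee_pos: [0.5554, -0.1505, 0.0884]
tcp_rot: [-0.005, -0.085, 0.996, 0.001]
contact_force: [-7.1, 0.6, 4.5]
grip_width: 0.328
```

Run:
```python
from h import *
capfit("w20")
```

```text
carrier frame TCP [-0.0006 -0.0689  0.0884] psi-err 0.0 F [-7.1  0.6  4.5] M [0.29 2.02 0.02] g 0.328 t 22.35
elev 75.7 n [-0.246 -0.023  0.969] cap [-0.0281 -0.071   0.1428] grasp [-0.0177 -0.07    0.1021] tip [ 0.0007 -0.0683  0.0295] 8964
```

Request:
{"name": "carry_out", "arguments": {
  "rows": [
    [[0, 0, 0], 0],
    [[0, 0, 0], 0],
    [[0, 0, 0], 0],
    [[0, 0, 0], 0]
  ],
  "grip": 0.6
}}

```text
time: 22.73
ee_pos: [0.5606, -0.1516, 0.0896]
tcp_rot: [0.001, -0.085, 0.996, -0.0]
contact_force: [0.1, -0.5, 0.3]
grip_width: 0.597
```

Run:
```python
from h import *
capfit("w21")
```

```text
carrier frame TCP [ 0.0043 -0.0709  0.0896] psi-err -0.0002 F [ 0.1 -0.5  0.3] M [-0.   -0.03 -0.03] g 0.597 t 22.7333
elev 83.8 n [-0.107  0.015  0.994] cap [-0.0123 -0.0679  0.1267] grasp [-0.0078 -0.0685  0.0849] tip [ 0.0002 -0.0696  0.0104] 6939
```

View pics/w21.png

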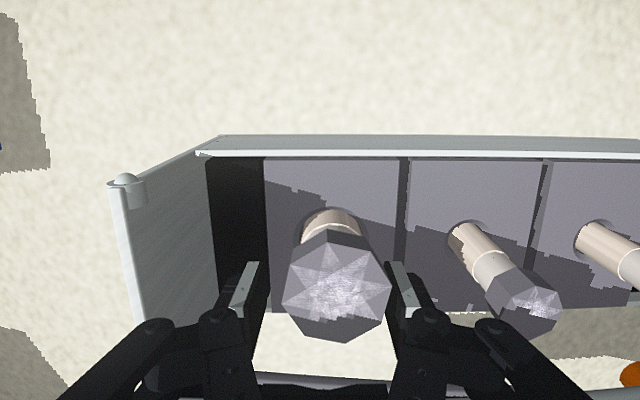

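Request:
{"name": "carry_out", "arguments": {
  "rows": [
    [[0.1, -0.1, -1], 0],
    [[0, 0, -2], 0],
    [[0, 0, -2.5], 0],
    [[0, 0, -2.5], 0],
    [[1, 0, -2], 0],
    [[3, 0, 0], 0],
    [[4, 0, 0], 0],
    [[4, 0, 0], 0],
    [[3, 0, 0], 0],
    [[0, 0, 0], 0]
  ]
}}

```text
time: 23.62
ee_pos: [0.4031, -0.1799, 0.1879]
tcp_rot: [-0.004, -0.082, 0.997, -0.001]
contact_force: [-0.9, 1.5, -0.4]
grip_width: 0.599
```

Run:
```python
from h import *
where()
i=camera_info("top"); p,d=capture("top"); save("t22",p,(130,260,270,450),4)
C=cf(cloud(d,i).reshape(-1,3))
for y in (-.07,0,.07):
    m=C[(abs(C[:,1]-y)<.03)&(abs(C[:,0])<.038)&(C[:,2]>.115)&(C[:,2]<.14)]; print(y,len(m),m.mean(0).round(4),m.min(0).round(4),m.max(0).round(4))
i=camera_info("wrist"); p,d=capture("wrist"); save("w22",p); np.save("pics/w22.npy",d)
C=cf(cloud(d,i).reshape(-1,3))
for y in (-.07,0,.07):
    m=C[(abs(C[:,1]-y)<.03)&(abs(C[:,0])<.04)&(C[:,2]>.11)&(C[:,2]<.14)]; print(y,len(m),(m.mean(0).round(4),m.min(0).round(4),m.max(0).round(4)) if len(m) else '')
```

```text
carrier frame TCP [-0.1557 -0.072   0.1879] psi-err -0.006 F [-0.9  1.5 -0.4] M [-0.01  0.04 -0.02] g 0.599 t 23.6167
-0.07 129 [-0.0077 -0.0682  0.128 ] [-0.0246 -0.086   0.1172] [ 0.0095 -0.0504  0.1353]
0 48 [-0.0005  0.0011  0.1289] [-0.0108 -0.0102  0.1166] [0.0091 0.0112 0.1379]
0.07 49 [1.000e-04 7.100e-02 1.282e-01] [-0.0116  0.0606  0.1175] [0.0113 0.0818 0.1332]
-0.07 659 (array([-0.0243, -0.0689,  0.1191]), array([-0.0288, -0.0851,  0.11  ]), array([-0.0109, -0.0496,  0.1267]))
0 0 
0.07 25 (array([-0.0129,  0.0721,  0.1179]), array([-0.0142,  0.0703,  0.1138]), array([-0.0115,  0.0738,  0.1224]))
```

View pics/w22.png

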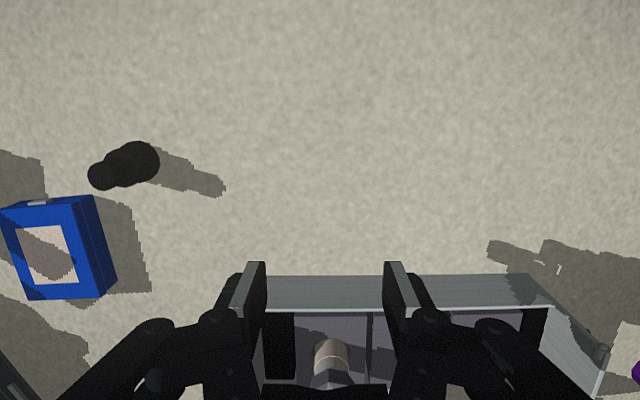

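View pics/t22.png

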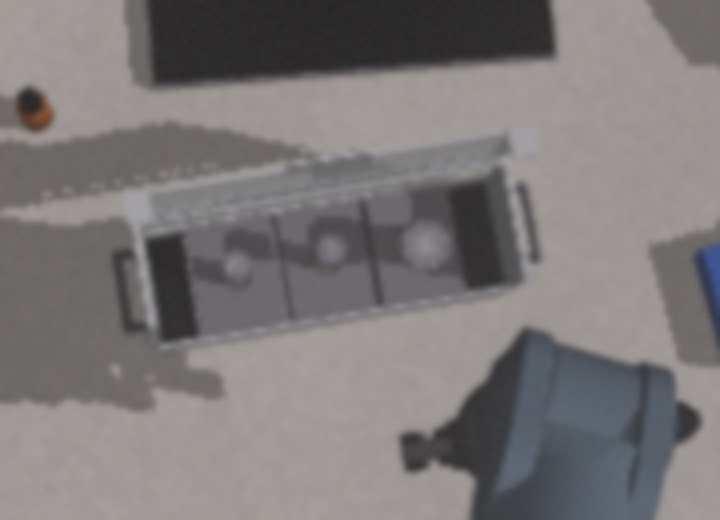

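Request:
{"name": "carry_out", "arguments": {
  "rows": [
    [[0, 0.5, -3.5], 0],
    [[0, 0.5, -4], 0],
    [[-1, 1, -3.5], 0],
    [[-3, 1, -0.5], 0],
    [[-3.5, 1, 0], 0],
    [[-3.5, 1, 0], 0],
    [[-3.5, 1, 0], 0],
    [[-3.5, 0.6, 0], 0],
    [[-3.5, 0.6, 0], 0],
    [[-2.5, 0, 0], 0]
  ],
  "grip": 0
}}

```text
time: 24.55
ee_pos: [0.6389, -0.0619, 0.3043]
tcp_rot: [0.002, -0.087, 0.996, 0.002]
contact_force: [0.2, 0.3, 0.0]
grip_width: 0.003
```

Request:
{"name": "carry_out", "arguments": {
  "rows": [
    [[0, 0, 0], 0],
    [[0, 0, 0], 0]
  ]
}}

```text
time: 24.72
ee_pos: [0.6368, -0.0643, 0.3035]
tcp_rot: [0.0, -0.086, 0.996, 0.002]
contact_force: [0.5, 0.4, 0.8]
grip_width: -0.003
```

Run:
```python
from h import *
where()
i=camera_info("wrist"); p,d=capture("wrist"); save("w23",p)
```

```text
carrier frame TCP [0.0943 0.0023 0.3035] psi-err 0.0026 F [0.5 0.4 0.8] M [ 0.01  0.01 -0.01] g -0.003 t 24.7167
```

View pics/w23.png

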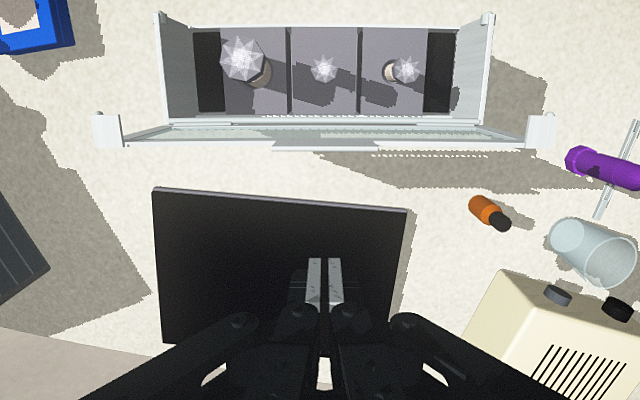

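Request:
{"name": "carry_out", "arguments": {
  "rows": [
    [[0, 0, 2.5], 0],
    [[0, 0, 3], 0],
    [[0, 0, 2.1], 0],
    [[0, 0, 0.5], 0],
    [[0.7, 0, 0], 0],
    [[1, 0, 0], 0],
    [[1, 0, 0], 0],
    [[0.8, 0, 0], 0],
    [[0.8, 0, 0], 0],
    [[0.7, 0, 0.2], 0]
  ]
}}

```text
time: 25.6
ee_pos: [0.5859, -0.0752, 0.2229]
tcp_rot: [0.002, -0.085, 0.996, -0.001]
contact_force: [1.8, 0.2, 1.1]
grip_width: 0.003
```

Request:
{"name": "carry_out", "arguments": {
  "rows": [
    [[0.7, 0, 0.2], 0],
    [[0.7, 0, 0.3], 0],
    [[0.7, 0, 0.3], 0],
    [[0.7, 0, 0.3], 0],
    [[0.7, 0, 0.45], 0],
    [[0.65, 0, 0.5], 0],
    [[0.6, 0, 0.5], 0],
    [[0, 0, 0], 0]
  ]
}}

```text
time: 26.27
ee_pos: [0.5362, -0.0834, 0.1934]
tcp_rot: [-0.002, -0.085, 0.996, 0.0]
contact_force: [0.1, -0.3, -0.2]
grip_width: 0.003
```

Run:
```python
from h import *
where()
i=camera_info("wrist"); p,d=capture("wrist"); save("w24",p)
i=camera_info("top"); p,d=capture("top"); C=cf(cloud(d,i).reshape(-1,3)); m=C[(C[:,2]>.14)&(C[:,2]<.26)&(abs(C[:,0])<.07)&(C[:,1]>.06)&(C[:,1]<.125)]
print(np.polyfit(m[:,0],m[:,2],1) if len(m) else '',len(m),m.max(0) if len(m) else '')
```

```text
carrier frame TCP [-0.0081  0.0005  0.1934] psi-err -0.0008 F [ 0.1 -0.3 -0.2] M [-0.04 -0.03  0.03] g 0.003 t 26.2667
[-0.95845307  0.18060883] 471 [0.04755343 0.12496688 0.20560872]
```

View pics/w24.png

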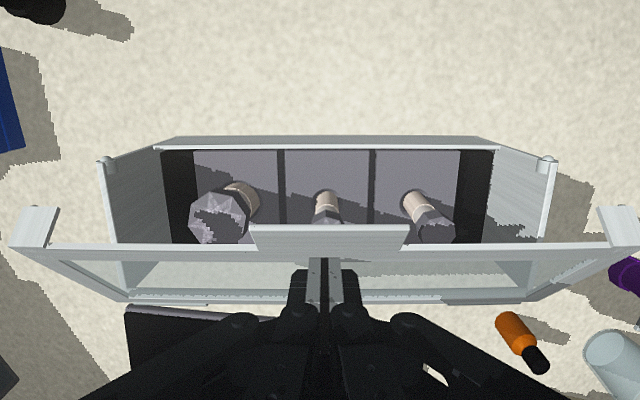

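Request:
{"name": "carry_out", "arguments": {
  "rows": [
    [[0.55, 0, 0.7], 0],
    [[0.55, 0, 0.7], 0],
    [[0.33, 0, 0.7], 0],
    [[0.33, 0, 0.7], 0],
    [[0.33, 0, 0.7], 0],
    [[0.15, 0, 0.5], 0],
    [[0.1, 0, 0.5], 0],
    [[0.1, 0, 0.5], 0],
    [[0, 0, 0], 0]
  ]
}}

```text
time: 27.12
ee_pos: [0.5135, -0.0871, 0.1439]
tcp_rot: [-0.001, -0.085, 0.996, 0.0]
contact_force: [-0.7, 0.2, 1.2]
grip_width: 0.0
```

Run:
```python
from h import *
where()
i=camera_info("wrist"); p,d=capture("wrist"); save("w25",p)
```

```text
carrier frame TCP [-0.0311  0.0007  0.1439] psi-err -0.0002 F [-0.7  0.2  1.2] M [-0.05  0.05 -0.01] g 0.0 t 27.1167
```

View pics/w25.png

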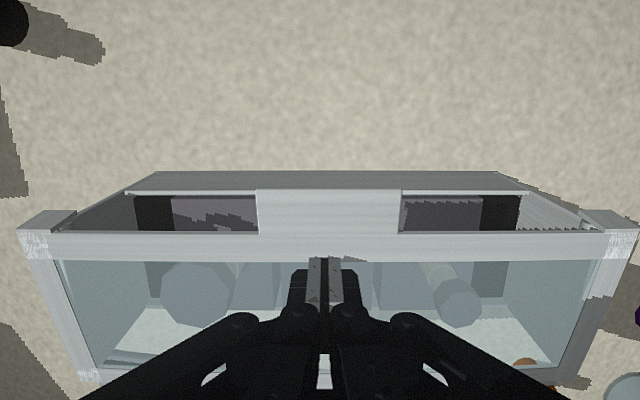

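Request:
{"name": "carry_out", "arguments": {
  "rows": [
    [[0.5, 0, 0], 0],
    [[0.4, 0, 0.3], 0],
    [[0, 0, 0.4], 0],
    [[0, 0, 0.3], 0],
    [[0, 0, 0.3], 0],
    [[0, 0, 0], 0]
  ]
}}

```text
time: 27.67
ee_pos: [0.5061, -0.0886, 0.134]
tcp_rot: [-0.0, -0.085, 0.996, -0.001]
contact_force: [-4.1, 1.3, 11.6]
grip_width: -0.0
```

Run:
```python
from h import *
where()
```

```text
carrier frame TCP [-0.0387  0.0005  0.134 ] psi-err -0.0003 F [-4.1  1.3 11.6] M [0.09 0.66 0.01] g -0.0 t 27.6667
```

Request:
{"name": "carry_out", "arguments": {
  "rows": [
    [[0, 0, 0.2], 0],
    [[0, 0, 0.2], 0],
    [[0, 0, 0], 0],
    [[0, 0, 0], 0]
  ]
}}

```text
time: 28.0
ee_pos: [0.5062, -0.0887, 0.1336]
tcp_rot: [-0.001, -0.085, 0.996, -0.002]
contact_force: [-11.3, 1.3, 32.8]
grip_width: 0.0
```

Run:
```python
from h import *
where()
i=camera_info("wrist"); p,d=capture("wrist"); save("w26",p)
```

```text
carrier frame TCP [-0.0386  0.0004  0.1336] psi-err -0.0005 F [-11.3   1.3  32.8] M [0.31 2.65 0.04] g 0.0 t 28.0
```

View pics/w26.png

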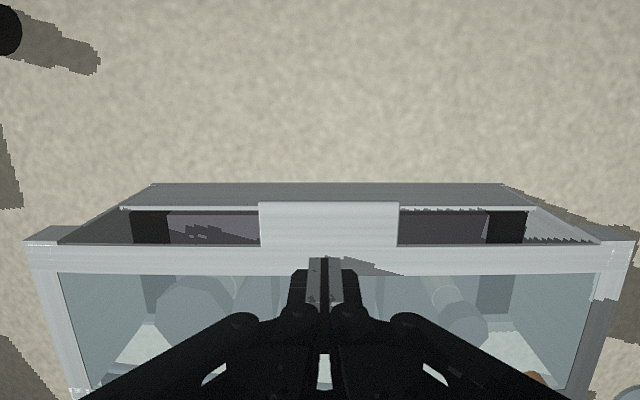

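Bottomed out at z = 0.1336 with 33 N, so it should be latched. I lift off, back away and check.

Request:
{"name": "carry_out", "arguments": {
  "rows": [
    [[0, 0, -0.5], 0],
    [[0, 0, -1], 0],
    [[0, 0, -2], 0],
    [[0, 0, -3], 0],
    [[2, 0, -3], 0],
    [[4, 0, 0], 0],
    [[4, 0, 0], 0],
    [[4, 0, 0], 0],
    [[2, 0, 0], 0],
    [[0, 0, 0], 0]
  ]
}}

```text
time: 28.88
ee_pos: [0.3421, -0.117, 0.2217]
tcp_rot: [-0.003, -0.082, 0.997, -0.001]
contact_force: [0.5, -0.4, -0.8]
grip_width: 0.0
```

Run:
```python
from h import *
where()
i=camera_info("top"); p,d=capture("top"); save("t27",p,(130,260,270,450),4); C=cf(cloud(d,i).reshape(-1,3))
m=C[(C[:,2]>.12)&(C[:,2]<.26)&(C[:,0]<.05)&(C[:,0]>-.06)&(abs(C[:,1])<.14)]
print(len(m),np.polyfit(m[:,0],m[:,2],1),np.median(m[:,2]),m[:,2].max()); f=m[(m[:,0]<-.04)]; print("front z",np.median(f[:,2]),len(f),"back",np.median(m[m[:,0]>.035][:,2]))
p,d=capture("scene"); save("s27",p,(110,330,230,530),2.4)
```

```text
carrier frame TCP [-0.2051  0.0003  0.2217] psi-err -0.0058 F [ 0.5 -0.4 -0.8] M [-0.03  0.   -0.03] g 0.0 t 28.8833
3311 [-0.00783611  0.13492157] 0.13485300336211323 0.14524047098866774
front z 0.1355278085421043 447 back 0.13499829448400805
```

View pics/t27.png

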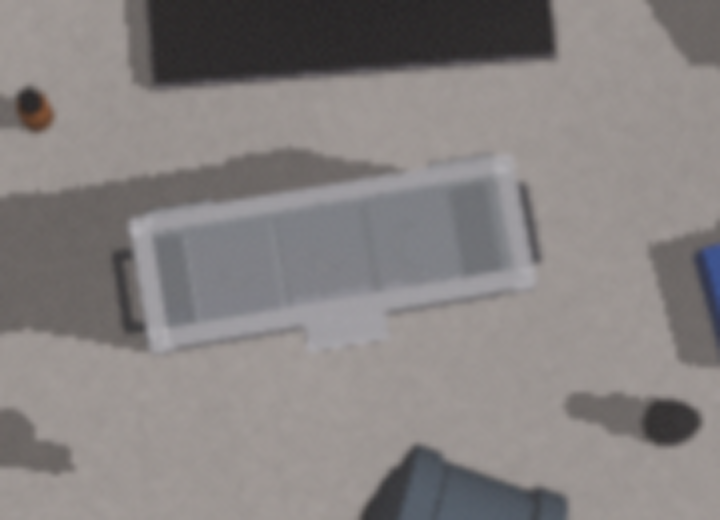

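View pics/s27.png

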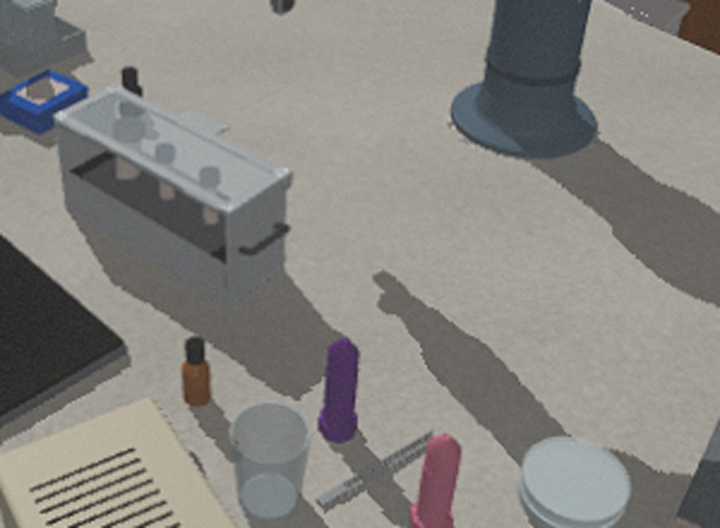

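Run:
```python
from h import *
i=camera_info("scene")
def w(x,y,z): return np.r_[c0+x*ex+y*ey,z]
for n,P in dict(big=(-.0077,-.0682,.128),big_up=(0,-.07,.128),ta=(0,0,.128),tb=(0,.07,.128)).items():
    q=proj(i,[w(*P)])[0]; print(n,q.round(1),((q-[230,110])*2.4).round(0))
p,d=capture("scene"); save("s28",p,(135,215,250,340),8)
w2=where()
sign_off()
```

```text
big [281.8 161. ] [124. 122.]
big_up [279.3 161.9] [118. 125.]
ta [296.7 171.1] [160. 147.]
tb [315.4 180.9] [205. 170.]
carrier frame TCP [-0.1986  0.0005  0.2234] psi-err -0.0004 F [ 1.1  0.  -1. ] M [ 0.01 -0.02 -0.  ] g 0.004 t 29.0333
the job is handed in; nothing more can be done
```

View pics/s28.png

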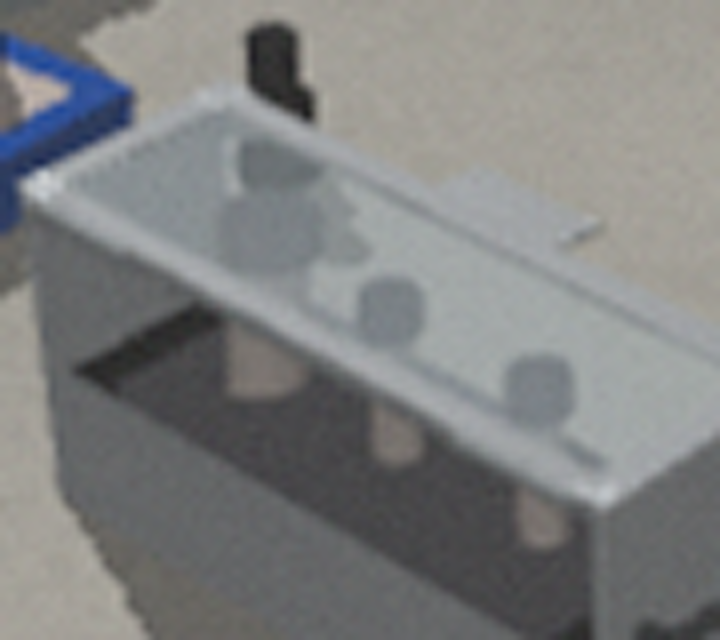

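The big tube is standing cap up in the wide socket with the cover shut over it. I handed the job in at about 29 s; no verdict came back.

**How it was done:**
- The tool could only spin about the vertical, so I turned the tube over in steps. I laid it down on the edge of its cap and re-gripped it near the cap.
- I then levered it upright with its tip under the carrier's hinge bar, first to 46° and on a second try to 59°. The tip then went into the socket, and on release the tube dropped to the floor.
- After that I swung the cover over with shut fingers and pressed its front edge until it stopped moving, at about 33 N.

**Last checks:**
- **Tube:** the tip read 10.4 mm up (the floor is at 11 mm) and the cap top was about 128 mm up. It leans about 6° (0.11 rad) to the front, inside the 0.15 rad limit. I took these readings just before shutting the cover.
- **Centring:** this is where the readings disagreed. The wrist camera alone put mid-length about 6 mm off centre, right at the limit. The top camera, with that lean, and the bore's clearance both say about 1.5 to 3 mm. I went with those and did not straighten the tube.
- **Cover:** level to about 0.01 rad and still shut after I let go.
- **Everything else:** the last pictures show both thin tubes standing in their sockets. The bystanders in view look undisturbed by eye; I did not measure them. The robot was touching nothing.

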